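Spread the potatoes for steaming and put on the lid

TASK

The potatoes were tipped into the steel pan in one heap: spread them out into a single even layer over the whole floor of the pan, none on top of another, with a potato in every sixth of the floor (three by two). Then fetch the lid from the other table and lay it on the pan so that its recess drops into the mouth and it sits flat and square on the rim. Keep all the potatoes in the pan, and leave the two seasoning jars as they stand.

Things in the scene. Friction and masses are not known exactly. Their poses are not given: they have to be found in the camera images.
- pan: open rectangular stainless steel pan, fixed on a thin non-slip mat on the right-hand bench. Inside 270 (x) x 180 (y) mm, straight walls, corners rounded to 22 mm; flat flange 13 mm wide round the top. Origin: on the bench under its centre (mat underside); inner floor 5 mm, top of rim 58 mm above it. x along its length, y across, z up
- pan_rim (a point): centre of the pan's mouth, level with the top of the rim; the pan's axes
- lid: steel lid, 290 (x) x 200 (y) mm, 0.4 kg, loose, right way up on the left-hand table. Below its 3 mm flange an 8 mm deep recess, 266 x 176 mm, tapered, drops into the pan's mouth (2 mm play all round) till the flange rests on the rim, either way round. Origin: centre of the recess's underside, 50 mm above the pan's origin when seated. x along its length, z up
- lid_handle (a point): middle of the lid's strap handle, 40 mm above the lid's underside: a straight bar along the lid's x, 10 mm wide, 12 mm high, 88 mm clear between its two posts, 22 mm of air beneath it over the flange plane; the lid's axes
- floor_near_left (a point): point on the pan's inner floor: middle of one sixth of it (90 x 90 mm), at the pan's -x end, on the +y side
- floor_near_right (a point): point on the pan's inner floor: middle of one sixth of it (90 x 90 mm), at the pan's -x end, on the -y side
- floor_mid_left (a point): point on the pan's inner floor: middle of one sixth of it (90 x 90 mm), in the middle of its length, on the +y side
- floor_mid_right (a point): point on the pan's inner floor: middle of one sixth of it (90 x 90 mm), in the middle of its length, on the -y side
- floor_far_left (a point): point on the pan's inner floor: middle of one sixth of it (90 x 90 mm), at the pan's +x end, on the +y side
- floor_far_right (a point): point on the pan's inner floor: middle of one sixth of it (90 x 90 mm), at the pan's +x end, on the -y side
- potato0: one of seven loose small potatoes, lumpy, about 53 x 44 x 36 mm, 50 g, together in one heap in the pan, some on top of others. Origin: its centre, about 18 mm (lying flat) to 26 mm (on end) over what it lies on; its axes: x its long, z its short one
- potato1: one of seven loose small potatoes, lumpy, about 53 x 44 x 36 mm, 50 g, together in one heap in the pan, some on top of others. Origin: its centre, about 18 mm (lying flat) to 26 mm (on end) over what it lies on; its axes: x its long, z its short one
- potato2: one of seven loose small potatoes, lumpy, about 53 x 44 x 36 mm, 50 g, together in one heap in the pan, some on top of others. Origin: its centre, about 18 mm (lying flat) to 26 mm (on end) over what it lies on; its axes: x its long, z its short one
- potato3: one of seven loose small potatoes, lumpy, about 53 x 44 x 36 mm, 50 g, together in one heap in the pan, some on top of others. Origin: its centre, about 18 mm (lying flat) to 26 mm (on end) over what it lies on; its axes: x its long, z its short one
- potato4: one of seven loose small potatoes, lumpy, about 53 x 44 x 36 mm, 50 g, together in one heap in the pan, some on top of others. Origin: its centre, about 18 mm (lying flat) to 26 mm (on end) over what it lies on; its axes: x its long, z its short one
- potato5: one of seven loose small potatoes, lumpy, about 53 x 44 x 36 mm, 50 g, together in one heap in the pan, some on top of others. Origin: its centre, about 18 mm (lying flat) to 26 mm (on end) over what it lies on; its axes: x its long, z its short one
- potato6: one of seven loose small potatoes, lumpy, about 53 x 44 x 36 mm, 50 g, together in one heap in the pan, some on top of others. Origin: its centre, about 18 mm (lying flat) to 26 mm (on end) over what it lies on; its axes: x its long, z its short one
- herb_jar: bystander: herb jar, 41 mm wide, 103 mm high, loose, standing on the bench; origin under its centre, z up
- spice_jar: bystander: spice jar, 41 mm wide, 107 mm high, loose, standing on the bench; origin under its centre, z up
Things that resemble listed ones, but are neither listed nor needed, are in the scene too. What is shaped like the potato4 but blue is not meant.

How it is judged:
By the outcome, as a careful person would: the job done as asked, in the order asked, and still so for the second after the job is handed in, with the robot touching nothing.
It also fails if it takes over 72 s, if anything falls off the work surface, if the arm or the gripper's body presses on something with over 40 N, if the wrist force passes 120 N, or if a joint passes its speed limit or range.

ROBOT

A 6-joint arm with a two-finger parallel gripper is mounted at the origin on a cart in front of the work surface, level with it; the furniture and walls round the work are solid. World frame = base frame: x ahead of the robot, y to its left, z up, the work surface at z = 0. Lengths are in m, angles in rad, forces in N, time in s.
With the tool pointing down it reaches from about 0.25 to 0.8 m from the base axis. Payload 3.9 kg.
Tool frame: the origin (TCP) lies at the very end of the fingers, on their centre line; the grasp point (between the pads) lies 19 mm behind it; z points along the fingers, y is the line along which they close (so a half turn about z gives the same grasp; the last joint's range is limited). The gripper opens to 85 mm and grips with 20 to 120 N. Pads are 22 mm wide; open, the fingers measure 114 mm over their backs; the gripper's body (76 mm by 85 mm) begins 54 mm behind the grasp point. The pads swing forward as they close: fully open they stand 13 mm farther back than shut.
Start: joints at [-1.258, 0.26, -0.138, 1.173, 0, 1.571], TCP at [0.162, -0.5, 0.231] pointing down, gripper open.
Joint ranges: [-2.78, 2.78], [-0.83, 1.72], [-1.28, 1.37], [-1.9, 2.12], [-1.57, 1.48], [-3.14, 3.14]. Speed limits (rad/s): [2.57, 2.57, 3.14, 3.14, 3.14, 3.14].

INTERFACE

Orientations are given as a unit quaternion [x, y, z, w].
In Python, from rig import ctrl gives the robot as it stands. The module is installed in compiled form; this text tells all that it offers.
- The arm moves only by the tool apply_moves, never from a script. Its argument "deltas" is one flat list of numbers, 6 for each row, row after row: the shift along the tool's x, y, z in mm, then the turn, a rotation vector about the tool's x, y, z in rad. A call has 1 to 8 rows; each row shifts and turns the commanded pose from where the row before left it, along the tool's axes as they then stand; what a row does not reach is not made up. A row lasts 1/12 s, in which the tool goes at most 41.7 mm and 7.16 degrees, less where a joint would pass 70% of its speed; a pose out of reach is approached as far as the arm can. A call is refused whole if a number of a shift passes 41.7 or a number of a turn 0.125, either way. A call with a gripper value outside its range is refused whole. "jaw" is the opening, from 0 (shut) to 1 (fully open), set as the call begins (left out, the last holds). The fingers move at their own pace and stop on an object; "newtons" is the grip in N (left out, the last holds). Time passes only in rows, so rows that do not move let the fingers close. It gives the time, the measured TCP pose, the force, the opening and the grip force at its end, in the units of the state.
- ctrl.get_obs(): the state, without advancing time (a new reading comes with each control period).
- ctrl.capture(name): name is "scene" or "side" or "wrist"; returns the picture (480x640x3 uint8, blue, green, red); there is no depth.
- ctrl.camera_params(name): a dict with "fx", "fy", "cx", "cy" (pixels), "pose" (4x4, takes a point from camera to world coordinates); the wrist camera has in their place "T_tool_cam" (4x4, takes a point from camera to tool coordinates, whose origin is the TCP and whose axes are the flange's). Camera axes: x right, y down, z forward; pixel columns grow to the right and rows downward; lengths in m; the calibration is good to about 2 mm. A picture is of the moment at which its call begins: read the wrist's pose just before it. camera_params takes no time and is no camera call.
- ctrl.finish_job(): hands the job in; it is judged then, once.
The state is a dict: "t": time; "joints": joint angles; "joint_velocities": joint speeds; "effort": joint torques, N m; "ee_pos": TCP position; "orientation": TCP orientation; "wrist_force": force on the tool from outside, world axes, zero at the start; "ft_torque": the same for the moment, N m; "width": finger opening in m; "grip_force": force on a finger pad.
Only numpy, scipy, OpenCV 4.12 (cv2) and the standard library are available. Lean on these libraries where they do the work, as an engineer would, in place of code of your own. Each camera call takes 0.05 s, during which the arm holds its last target. There are 200 camera calls.

## Working session

There is one attempt and no reset: what is moved stays moved. The work goes in short steps, Python scripts to look and compute and a tool call to move; the robot and the scene stay as the last step left them, time stands still between calls to the robot, and variables do not carry over. Pictures are saved under pics/ and viewed, at most 10 in all, crops included, and the job is handed in when it is done.

Besides the shell and the picture viewer there is one more tool, called after ">>>" in YAML: its name, and indented under it one key for each argument. apply_moves: Moves the arm, as the interface text tells. Its arguments: {"type":"object","properties":{"deltas":{"type":"array"},"jaw":{"type":"number"},"newtons":{"type":"number"}},"required":["deltas"]}

```bash
mkdir -p pics; ls; cat > h.py <<'E'
import numpy as np, cv2
from rig import ctrl
from scipy.spatial.transform import Rotation as R
def cam(n,obs=None):
    p=ctrl.camera_params(n)
    if 'pose' in p: T=np.array(p['pose'])
    else:
        o=obs or ctrl.get_obs(); T=np.eye(4); T[:3,:3]=R.from_quat(o['orientation']).as_matrix(); T[:3,3]=o['ee_pos']; T=T@np.array(p['T_tool_cam'])
    return p,T
def plane(n,uv,z,c=None):
    p,T=c or cam(n); uv=np.atleast_2d(np.array(uv,float))
    d=np.c_[(uv[:,0]-p['cx'])/p['fx'],(uv[:,1]-p['cy'])/p['fy'],np.ones(len(uv))]@T[:3,:3].T
    return T[:3,3]+d*((z-T[2,3])/d[:,2])[:,None]
def proj(n,X,c=None):
    p,T=c or cam(n); q=(np.atleast_2d(X)-T[:3,3])@T[:3,:3]
    return np.c_[p['fx']*q[:,0]/q[:,2]+p['cx'],p['fy']*q[:,1]/q[:,2]+p['cy']]
E
python3 - <<'E'
from h import *
o=ctrl.get_obs(); print(o)
ims={n:ctrl.capture(n) for n in ('scene','side','wrist')}
for n in ims: cv2.imwrite(f'pics/{n}0.png',ims[n]); p,T=cam(n,o); print(n,p['fx'],p['cx'],p['cy'],T.round(3).tolist())
a=np.hstack([ims['scene'],ims['side']]); cv2.imwrite('pics/a0.png',cv2.resize(np.vstack([ims['scene'],ims['side']]),None,fx=.62,fy=.62,interpolation=cv2.INTER_AREA))
E
```

```text
pics
{'t': 0.0, 'joints': array([-1.25799517e+00,  2.60668155e-01, -1.39402227e-01,  1.17266540e+00,
       -4.96183113e-07,  1.57081646e+00]), 'joint_velocities': array([ 7.97962355e-04, -5.45271580e-04,  6.92007376e-04, -2.38145927e-04,
        5.76675322e-04,  1.20100225e-05]), 'effort': array([ 8.34276252e-04, -4.05678391e+01,  2.53921491e+01,  1.88050373e-02,
       -1.79116455e-06,  2.67208890e-06]), 'ee_pos': array([ 0.16134534, -0.49887474,  0.23046065]), 'orientation': array([ 9.87795444e-01,  1.55753719e-01, -1.51302730e-04, -9.57848951e-04]), 'wrist_force': array([-0.46110685,  0.1532611 ,  0.19837953]), 'ft_torque': array([-0.0119663 , -0.07361185, -0.00410961]), 'grip_force': 0.0, 'width': 0.08503832021055942}
scene 439.94884295625883 322.7252173179757 237.38981821306282 [[-0.77, -0.461, 0.442, 0.061], [-0.639, 0.554, -0.534, 0.602], [0.001, -0.693, -0.721, 0.91], [0.0, 0.0, 0.0, 1.0]]
side 513.6234007404291 316.45524083190355 237.30988233199582 [[0.899, -0.175, 0.401, 0.01], [-0.437, -0.409, 0.801, -1.156], [0.024, -0.896, -0.444, 0.683], [0.0, 0.0, 0.0, 1.0]]
wrist 360.6524368536569 317.30112807665705 238.37647132944844 [[0.307, -0.906, -0.293, 0.236], [-0.952, -0.292, -0.092, -0.476], [-0.002, 0.307, -0.952, 0.373], [0.0, 0.0, 0.0, 1.0]]
```

View pics/scene0.png

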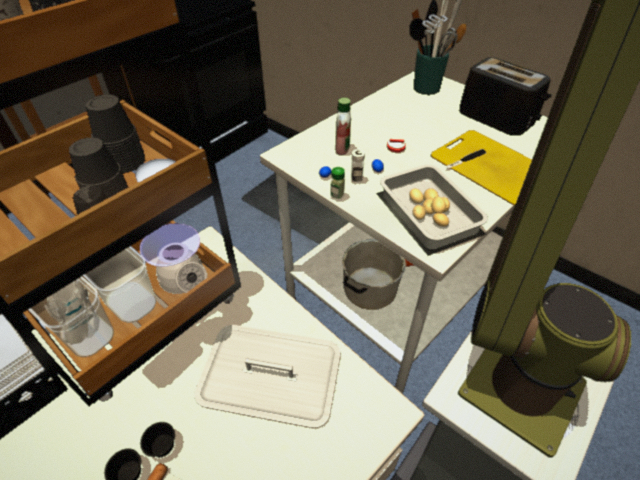

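View pics/side0.png

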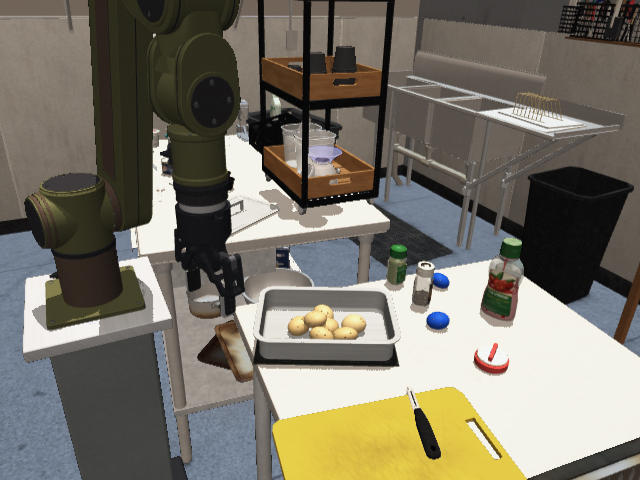

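The scene picture shows the pan with its heap at about (432,205) and the lid, with its handle at (270,369), on the left table. In the side picture the pan is at (326,320). The two jars stand right of it at (398,265) and (424,283), and the blue look-alikes are at (440,280) and (437,320). I'll enlarge the pan and lid to measure them.

```bash
python3 - <<'E'
from h import *
s=cv2.imread('pics/scene0.png'); d=cv2.imread('pics/side0.png')
a=cv2.resize(s[150:260,365:498],(399,330),interpolation=cv2.INTER_CUBIC)
b=cv2.resize(d[275:375,245:405],(400,250),interpolation=cv2.INTER_CUBIC)
c=cv2.resize(s[320:435,190:350],(400,288),interpolation=cv2.INTER_CUBIC)
o=np.zeros((600,800,3),np.uint8); o[:330,:399]=a; o[:250,400:]=b; o[300:588,400:]=c
cv2.imwrite('pics/crop1.png',o)
# side rough: rim corners, potatoes
for n,im in(('scene',s),('side',d)):
    h=cv2.cvtColor(im,cv2.COLOR_BGR2HSV)
    m=cv2.inRange(h,(12,90,90),(32,255,255))
    box={'scene':(slice(165,250),slice(380,490)),'side':(slice(285,365),slice(255,400))}[n]
    mm=np.zeros_like(m); mm[box]=m[box]
    cs,_=cv2.findContours(mm,0,1)
    for k in cs:
        if cv2.contourArea(k)>30: print(n,cv2.boundingRect(k),cv2.contourArea(k))
E
```

```text
scene (410, 189, 40, 38) 894.0
scene (450, 165, 40, 26) 528.5
side (288, 305, 78, 34) 1401.5
```

View pics/crop1.png

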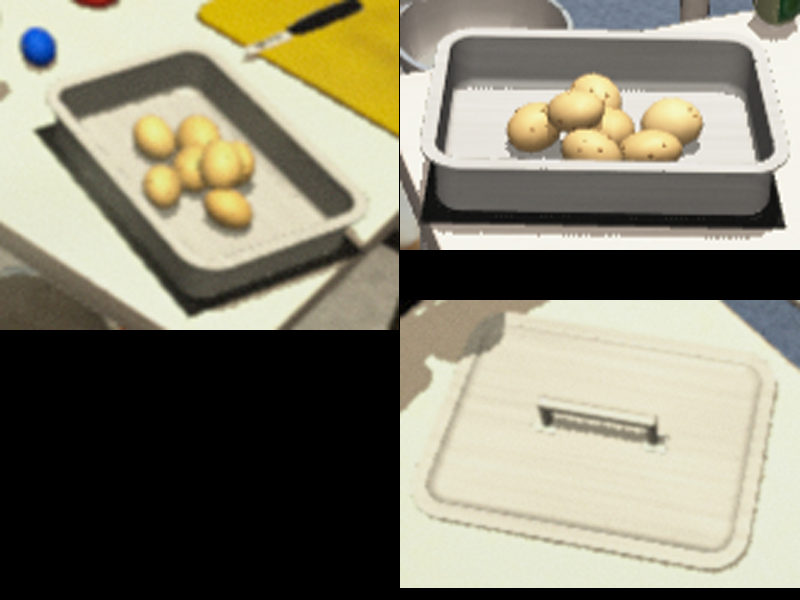

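The crop shows the seven potatoes clustered, one or two of them on top, in a pan whose flange is clearly outlined. The lid is upright with its handle bar running from (540,402) to (655,418). I'll get poses from these edges.

```bash
python3 - <<'E'
from h import *
f=lambda L,s,o:[[np.array(p)/s+o for p in e] for e in L]
side=f([[(40,166),(370,170)],[(60,29),(340,33)],[(27,150),(41,45)],[(387,150),(350,45)]],2.5,np.array([245,275]))
sc=f([[(55,105),(180,255)],[(205,60),(358,190)],[(65,78),(180,52)],[(225,268),(350,222)]],3,np.array([365,150]))
def quad(n,E,z):
    L=[plane(n,e,z)[:,:2] for e in E]
    x=lambda a,b:(lambda t:a[0]+t[0]*(a[1]-a[0]))(np.linalg.solve(np.c_[a[1]-a[0],-(b[1]-b[0])],b[0]-a[0]))
    C=np.array([x(L[i],L[j]) for i,j in((0,2),(0,3),(1,3),(1,2))])
    r=cv2.minAreaRect((C*1000).astype(np.float32)); print(n,C.round(3).tolist(),'ctr',C.mean(0).round(4),r)
quad('side',side,.058); quad('scene',sc,.058)
lid=f([[(30,515-300),(310,568-300)],[(100,318-300),(370,362-300)],[(18,480-300),(70,340-300)],[(345,550-300),(373,390-300)]],2.5,np.array([190,320]))
lid=f([[(30,218),(300,266)],[(120,22),(355,62)],[(16,190),(60,60)],[(352,240),(374,90)]],2.5,np.array([190,320]))
for z in(0,.011,-.1): quad('scene',lid,z)
h=np.array([[(540-400)/2.5+190,(403-300)/2.5+320],[(657-400)/2.5+190,(419-300)/2.5+320]])
H=plane('scene',h,.046);print('handle',H)
print(proj('side',H))
j=[(340,195),(337,170),(357,178),(357,150)]
print('jars',plane('scene',[(338,198),(357,180)],0)); print(plane('side',[(397,284),(423,304)],0))
E
cp pics/side0.png pics/s.png; python3 -c "
import cv2
a=cv2.imread('pics/side0.png')[180:250,180:290]; cv2.imwrite('pics/crop2.png',cv2.resize(a,None,fx=5,fy=5,interpolation=2))"
```

```text
side [[0.267, -0.389], [0.526, -0.512], [0.601, -0.326], [0.35, -0.207]] ctr [ 0.436  -0.3584] ((438.1291198730469, -359.44586181640625), (200.4114532470703, 289.84954833984375), 64.71771240234375)
scene [[0.615, -0.333], [0.349, -0.199], [0.261, -0.383], [0.522, -0.486]] ctr [ 0.4366 -0.3503] ((439.36676025390625, -354.81597900390625), (204.3053741455078, 297.64508056640625), 64.66316223144531)
scene [[0.514, 0.478], [0.264, 0.335], [0.362, 0.17], [0.619, 0.312]] ctr [0.44  0.324] ((441.8467102050781, 323.69805908203125), (296.5192565917969, 196.1034698486328), 29.848220825195312)
scene [[0.509, 0.48], [0.262, 0.338], [0.358, 0.176], [0.612, 0.316]] ctr [0.4354 0.3274] ((437.2352294921875, 327.06396484375), (292.93341064453125, 193.73191833496094), 29.84821319580078)
scene [[0.564, 0.465], [0.287, 0.306], [0.395, 0.123], [0.681, 0.281]] ctr [0.4817 0.2935] ((483.76904296875, 293.0986328125), (329.1180419921875, 217.6627197265625), 29.848220825195312)
handle [[0.48111757 0.35054487 0.046     ]
 [0.39401375 0.29741308 0.046     ]]
[[240.02928199 198.32651909]
 [218.66739064 208.28681263]]
jars [[ 6.90595892e-01 -2.34553648e-01  0.00000000e+00]
 [ 6.98268496e-01 -3.44786193e-01 -1.11022302e-16]]
[[ 0.6990657  -0.24535379  0.        ]
 [ 0.70486427 -0.34742307  0.        ]]
```

View pics/crop2.png

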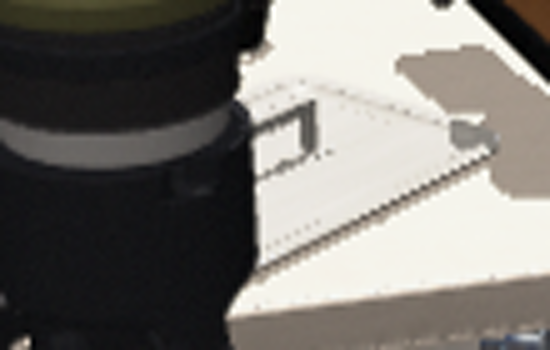

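The side crop shows the lid's near handle post and bar end at about (242,200), within 3 px of the prediction, so the left table is at z≈0. Estimates:
- **Pan:** (0.437, -0.355), yaw -25.4°.
- **Lid:** (0.437, 0.325), yaw about 30°.

Next I'll move above the pan for a wrist view.

```bash
cat >> h.py <<'E'
def plan(*wps, start=None):
    """wps: (x,y,z,yaw_deg,rows); prints rows in tool axes, straight-line, tool down."""
    o=ctrl.get_obs(); p=np.array(o['ee_pos']); Rm=R.from_quat(o['orientation'])
    if start: p=np.array(start[:3]); Rm=R.from_euler('z',start[3],degrees=True)*R.from_euler('x',180,degrees=True)
    for x,y,z,yaw,n in wps:
        T=R.from_euler('z',yaw,degrees=True)*R.from_euler('x',180,degrees=True)
        for k in range(n):
            rv=(Rm.inv()*T).as_rotvec()/(n-k); d=Rm.inv().apply((np.array([x,y,z])-p))/(n-k)*1000
            d=d.round(1); rv=rv.round(3); print(*[f'{v:g}' for v in np.r_[d,rv]+0.],sep=',',end=',\n')
            p=p+Rm.apply(d/1000); Rm=Rm*R.from_rotvec(rv)
        print('--')
E
python3 -c "
from h import *
plan((.43,-.355,.25,-25.4,8))"
```

```text
37.5,-6.8,-2.4,0,0,0.095,
36.7,-10.3,-2.4,0,0,0.094,
35.5,-13.7,-2.4,0,0,0.095,
34.1,-17,-2.4,0,0,0.094,
32.3,-20.2,-2.4,0,0,0.095,
30.3,-23.1,-2.4,0,0,0.094,
27.9,-25.9,-2.4,-0.001,0,0.095,
25.4,-28.4,-2.5,0,0.001,0.094,
--
```

>>> apply_moves:
  deltas: [37.5, -6.8, -2.4, 0, 0, 0.095, 36.7, -10.3, -2.4, 0, 0, 0.094, 35.5, -13.7, -2.4, 0, 0, 0.095, 34.1, -17, -2.4, 0, 0, 0.094, 32.3, -20.2, -2.4, 0, 0, 0.095, 30.3, -23.1, -2.4, 0, 0, 0.094, 27.9, -25.9, -2.4, 0, 0, 0.095, 25.4, -28.4, -2.5, 0, 0, 0.094]

```text
t: 0.82
ee_pos: [0.4314, -0.3542, 0.2505]
orientation: [0.975, -0.222, -0.0, -0.0]
wrist_force: [1.0, -0.4, 1.2]
width: 0.0855
grip_force: 0.0
```

>>> apply_moves:
  deltas: [0, 0, 0, 0, 0, 0, 0, 0, 0, 0, 0, 0]

```text
t: 0.98
ee_pos: [0.4316, -0.3543, 0.2501]
orientation: [0.976, -0.218, -0.0, -0.0]
wrist_force: [0.2, -0.5, -0.7]
width: 0.0853
grip_force: 0.0
```

```bash
python3 - <<'E'
from h import *
import json
o=ctrl.get_obs(); im=ctrl.capture('wrist'); cv2.imwrite('pics/w1.png',im)
json.dump({k:np.array(o[k]).tolist() for k in('ee_pos','orientation')},open('w1.json','w'))
print(o['t'],o['ee_pos'],R.from_quat(o['orientation']).as_euler('ZYX',degrees=True))
c=cam('wrist',o)
v=im.copy()
u=np.array([np.cos(np.radians(-25.4)),np.sin(np.radians(-25.4))]); w=np.array([-u[1],u[0]])
for a,b,z in((.148,.103,.058),(.135,.09,.058)):
    P=[np.r_[np.array([.437,-.355])+s*a*u+t*b*w,z] for s,t in((1,1),(1,-1),(-1,-1),(-1,1))]
    q=proj('wrist',P,c); print(q.round()); cv2.polylines(v,[q.astype(int)],True,(0,0,255),1)
cv2.imwrite('pics/w1v.png',v)
E
```

```text
0.9833 [ 0.43159453 -0.35430919  0.25012127] [-2.51325251e+01  3.81339838e-02  1.79995714e+02]
[[189.  26.]
 [441.  27.]
 [411. 339.]
 [218. 339.]]
[[206.  43.]
 [424.  44.]
 [400. 329.]
 [230. 328.]]
```

View pics/w1v.png

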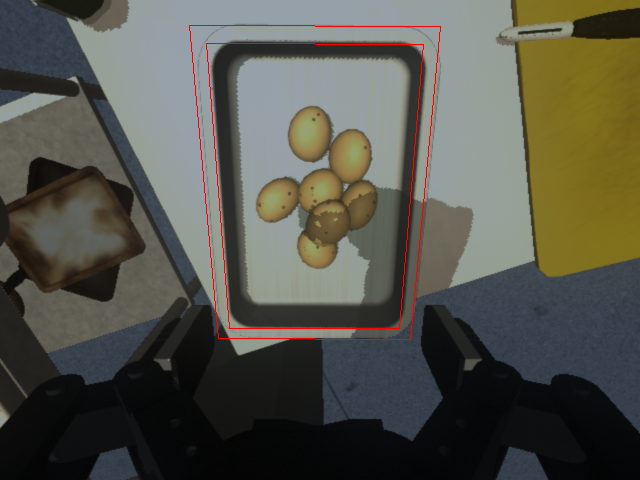

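The wrist view shows seven potatoes at about (309,133), (351,156), (278,200), (320,190), (362,205), (328,221, on top) and (317,250). Pan +x is up. The mouth edge lies about 3 px right of my outline, so I'll fit it and put the potatoes into the pan frame.

```bash
cat >> h.py <<'E'
def toPan(P,c,yaw):
    a=np.radians(yaw); d=(np.atleast_2d(P)[:,:2]-c)*1000
    return np.c_[d[:,0]*np.cos(a)+d[:,1]*np.sin(a),-d[:,0]*np.sin(a)+d[:,1]*np.cos(a)]
def fromPan(q,c,yaw):
    a=np.radians(yaw); q=np.atleast_2d(q)/1000
    return np.c_[q[:,0]*np.cos(a)-q[:,1]*np.sin(a),q[:,0]*np.sin(a)+q[:,1]*np.cos(a)]+c
E
python3 - <<'E'
from h import *
import json
o=json.load(open('w1.json')); im=cv2.imread('pics/w1.png'); c=cam('wrist',o)
g=cv2.GaussianBlur(cv2.cvtColor(im,cv2.COLOR_BGR2GRAY),(3,3),0).astype(int)
def steep(v,lo): return lo+np.argmin(np.diff(v))+.5
def fit(pts):
    P=plane('wrist',pts,.058,c)[:,:2].astype(np.float32); l=cv2.fitLine(P,cv2.DIST_HUBER,0,.01,.01).ravel(); return l
L=[(steep(g[r,205:240],205),r) for r in range(80,290,5)]
Rr=[(440-.5-np.argmin(np.diff(g[r,395:441][::-1])),r) for r in range(80,170,5)]
Tp=[(x,steep(g[25:60,x],25)) for x in range(250,390,5)]
B=[(x,345-.5-np.argmin(np.diff(g[310:346,x][::-1]))) for x in range(255,345,5)]
print(L[::8],Rr[::4],Tp[::6],B[::6])
ls=[fit(x) for x in(L,Rr,Tp,B)]
for l in ls: print(np.degrees(np.arctan2(l[1],l[0])),l[2:])
yaw=np.median([np.degrees(np.arctan(ls[0][1]/ls[0][0])),np.degrees(np.arctan(ls[1][1]/ls[1][0]))]); print('yaw L,R', yaw)
a=np.radians(-25.4);u=np.array([np.cos(a),np.sin(a)]);w=np.array([-u[1],u[0]])
print('y edges',[l[2:]@w for l in ls[:2]],'x edges',[l[2:]@u for l in ls[2:]])
ctr=u*np.mean([l[2:]@u for l in ls[2:]])+w*np.mean([l[2:]@w for l in ls[:2]]);print('ctr',ctr)
px=[(309,133),(351,156),(278,200),(320,190),(362,205),(317,250)]
print(toPan(plane('wrist',px,.023,c),ctr,-25.4).round(),toPan(plane('wrist',[(328,221)],.055,c),ctr,-25.4).round())
E
```

```text
[(np.float64(212.5), 80), (np.float64(215.5), 120), (np.float64(218.5), 160), (np.float64(221.5), 200), (np.float64(224.5), 240), (np.float64(227.5), 280)] [(np.float64(424.5), 80), (np.float64(422.5), 100), (np.float64(420.5), 120), (np.float64(418.5), 140), (np.float64(417.5), 160)] [(250, np.float64(40.5)), (280, np.float64(41.5)), (310, np.float64(41.5)), (340, np.float64(41.5)), (370, np.float64(41.5))] [(255, np.float64(327.5)), (285, np.float64(327.5)), (315, np.float64(327.5))]
-25.666965 [ 0.48981267 -0.2826119 ]
-25.747665 [ 0.46381736 -0.47080547]
64.60076 [ 0.5598615 -0.4151344]
64.791534 [ 0.32328454 -0.28266168]
yaw L,R -25.707315
y edges [np.float64(-0.04519544548439769), np.float64(-0.22634763333320546)] x edges [np.float64(0.6838083643731081), np.float64(0.413277855425373)]
ctr [ 0.43728117 -0.35793664]
[[ 61.   9.]
 [ 39. -33.]
 [ -6.  41.]
 [  5.  -3.]
 [-11. -47.]
 [-61.   0.]] [[-19. -10.]]
```

```bash
python3 - <<'E'
from h import *
import json
o=json.load(open('w1.json')); c=cam('wrist',o)
for z in(.045,.055,.065): print(z,proj('side',plane('wrist',[(328,221)],z,c)),((proj('side',plane('wrist',[(328,221)],z,c))-[245,275])*2.5+[400,0]).round())
px=[(309,133),(351,156),(278,200),(320,190),(362,205),(317,250)]
print(((proj('side',plane('wrist',px,.023,c))-[245,275])*2.5+[400,0]).round())
im=cv2.imread('pics/w1.png')[90:290,220:420]; cv2.imwrite('pics/crop3.png',cv2.resize(cv2.convertScaleAbs(im,alpha=1.3),(600,600),interpolation=2))
E
```

```text
0.045 [[315.68305265 320.10361709]] [[577. 113.]]
0.055 [[317.07685909 316.11566572]] [[580. 103.]]
0.065 [[318.48128864 312.09731955]] [[584.  93.]]
[[672. 122.]
 [650. 152.]
 [594.  99.]
 [608. 129.]
 [590. 160.]
 [531. 126.]]
```

View pics/crop3.png

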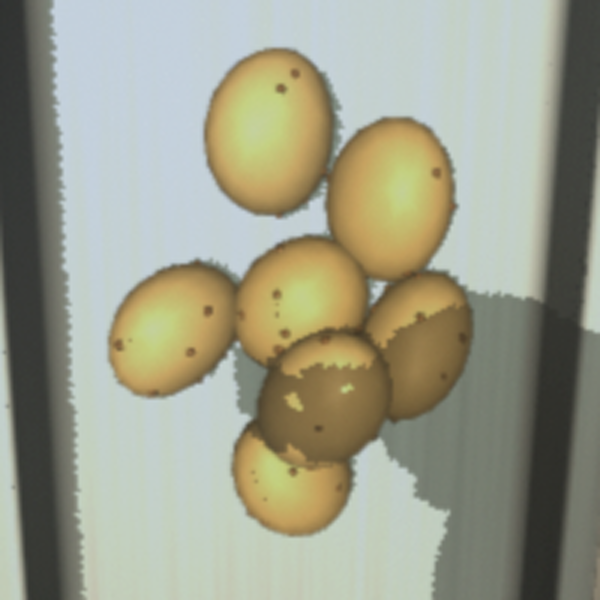

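The side view puts the top potato F at z≈0.05. Its free sides are lower-left and lower-right in the wrist picture. Pan centre is (0.4373, -0.3579), yaw -25.5°. I'll lift F first, with the jaws turned 15°.

```bash
cat >> h.py <<'E'
PC=np.array([.4373,-.3579]); PY=-25.5
def pp(px,py,z,dyaw,n): return (*fromPan((px,py),PC,PY)[0],z,PY+dyaw,n)
E
python3 - <<'E'
from h import *
import json
o=json.load(open('w1.json')); c=cam('wrist',o)
F=toPan(plane('wrist',[(328,222)],.05,c),PC,PY)[0]; print(F)
plan(pp(*F,.1,-15,4),pp(*F,.030,-15,3))
E
```

```text
[-21.7014624  -10.46990327]
-3.5,2.5,37.5,0,0,0.067,
-3.3,2.7,37.5,0,0,0.066,
-3.1,2.9,37.6,0,0.001,0.067,
-2.9,3.2,37.5,0.001,0,0.066,
--
0,0,23.3,0,0,0,
0,0,23.4,0,0,0,
0,0,23.3,0,0,0,
--
```

>>> apply_moves:
  deltas: [-3.5, 2.5, 37.5, 0, 0, 0.067, -3.3, 2.7, 37.5, 0, 0, 0.066, -3.1, 2.9, 37.6, 0, 0, 0.067, -2.9, 3.2, 37.5, 0, 0, 0.066, 0, 0, 23.3, 0, 0, 0, 0, 0, 23.4, 0, 0, 0, 0, 0, 23.3, 0, 0, 0]
  jaw: 0.75

```text
t: 1.62
ee_pos: [0.4093, -0.3598, 0.0297]
orientation: [0.937, -0.349, -0.002, 0.002]
wrist_force: [-47.2, 5.7, 114.8]
width: 0.0639
grip_force: 58.0
```

>>> apply_moves:
  deltas: [0, 0, 0, 0, 0, 0, 0, 0, 0, 0, 0, 0, 0, 0, 0, 0, 0, 0, 0, 0, 0, 0, 0, 0]
  jaw: 0.3
  newtons: 20

```text
t: 1.95
ee_pos: [0.4127, -0.3593, 0.0308]
orientation: [0.938, -0.348, 0.0, -0.0]
wrist_force: [-0.5, 0.3, 0.3]
width: 0.0384
grip_force: 20.6
```

>>> apply_moves:
  deltas: [0, 0, -20, 0, 0, 0, 0, 0, -30, 0, 0, 0, 0, 0, -20, 0, 0, 0]

```text
t: 2.2
ee_pos: [0.4138, -0.3593, 0.1026]
orientation: [0.938, -0.347, 0.001, 0.0]
wrist_force: [1.0, 0.6, 0.6]
width: 0.0393
grip_force: 20.4
```

```bash
python3 - <<'E'
from h import *
plan(pp(-82,-38,.075,0,5),pp(-82,-38,.012,0,4))
E
```

```text
-10.5,8.3,5.5,0,0,-0.053,
-10.9,7.8,5.5,0,-0.001,-0.053,
-11.3,7.2,5.5,0,0,-0.053,
-11.6,6.6,5.5,0,-0.001,-0.053,
-12,5.9,5.5,0,0,-0.052,
--
0,0,15.8,0,0,0,
0,0,15.7,0,0,0,
0,0,15.8,0,0,0,
0,0,15.7,0,0,0,
--
```

>>> apply_moves:
  deltas: [-10.5, 8.3, 5.5, 0, 0, -0.053, -10.9, 7.8, 5.5, 0, 0, -0.053, -11.3, 7.2, 5.5, 0, 0, -0.053, -11.6, 6.6, 5.5, 0, 0, -0.053, -12, 5.9, 5.5, 0, 0, -0.052, 0, 0, 16, 0, 0, 0, 0, 0, 16, 0, 0, 0]

```text
t: 2.78
ee_pos: [0.3465, -0.3572, 0.0418]
orientation: [0.975, -0.221, 0.001, 0.001]
wrist_force: [-0.2, -0.5, -0.1]
width: 0.0391
grip_force: 20.4
```

>>> apply_moves:
  deltas: [0, 0, 10, 0, 0, 0, 0, 0, 8, 0, 0, 0, 0, 0, 7, 0, 0, 0, 0, 0, 4, 0, 0, 0, 0, 0, 0, 0, 0, 0]

```text
t: 3.2
ee_pos: [0.3465, -0.3563, 0.0119]
orientation: [0.975, -0.221, 0.0, -0.0]
wrist_force: [-0.7, 0.9, -0.5]
width: 0.0386
grip_force: 22.5
```

>>> apply_moves:
  deltas: [0, 0, 0, 0, 0, 0, 0, 0, 0, 0, 0, 0, 0, 0, -15, 0, 0, 0, 0, 0, -35, 0, 0, 0, 0, 0, -40, 0, 0, 0, 0, 0, -40, 0, 0, 0, 0, 0, -40, 0, 0, 0]
  jaw: 0.62

```text
t: 3.78
ee_pos: [0.3464, -0.3558, 0.1842]
orientation: [0.975, -0.221, 0.0, 0.0]
wrist_force: [0.7, -1.4, -0.6]
width: 0.0529
grip_force: 0.0
```

```bash
python3 - <<'E'
from h import *
plan(pp(-10,0,.25,0,4))
E
```

```text
18.2,-9.3,-16.4,0,0,0,
18.3,-9.3,-16.5,0,0,0,
18.2,-9.3,-16.4,0,0,0,
18.3,-9.3,-16.5,0,-0.001,0,
--
```

Next I'll look at the potatoes again, segmenting them and printing pan coordinates and axes.

>>> apply_moves:
  deltas: [18.2, -9.3, -16.4, 0, 0, 0, 18.3, -9.3, -16.5, 0, 0, 0, 18.2, -9.3, -16.4, 0, 0, 0, 18.3, -9.3, -16.5, 0, 0, 0, 0, 0, 0, 0, 0, 0]

```text
t: 4.2
ee_pos: [0.4336, -0.3554, 0.2516]
orientation: [0.976, -0.219, 0.005, 0.002]
wrist_force: [1.3, -0.9, 0.6]
width: 0.0532
grip_force: 0.0
```

```bash
cat >> h.py <<'E'
def look(name):
    """wrist picture -> potatoes in the pan (pan mm, long axis deg in pan frame); saves a crop"""
    o=ctrl.get_obs(); im=ctrl.capture('wrist'); cv2.imwrite(f'pics/{name}.png',im); c=cam('wrist',o)
    # rectify the plane z=.023 of the pan: 2 px/mm, up=+x, right=-y
    q=proj('wrist',[np.r_[fromPan(p,PC,PY)[0],.023] for p in((150,100),(150,-100),(-150,-100),(-150,100))],c).astype(np.float32)
    M=cv2.getPerspectiveTransform(q,np.float32([[0,0],[400,0],[400,600],[0,600]])); v=cv2.warpPerspective(im,M,(400,600),flags=2)
    h=cv2.cvtColor(v,cv2.COLOR_BGR2HSV); m=cv2.inRange(h,(8,70,40),(35,255,255)); m=cv2.morphologyEx(m,cv2.MORPH_OPEN,np.ones((7,7)))
    d=cv2.distanceTransform(cv2.morphologyEx(m,cv2.MORPH_CLOSE,np.ones((9,9))),cv2.DIST_L2,5)
    n,lab,st,ct=cv2.connectedComponentsWithStats((d>24).astype(np.uint8))
    for i in range(1,n):
        if st[i,4]<20: continue
        x,y=150-ct[i,1]/2,100-ct[i,0]/2; print(i,'pan',round(x),round(y),'r',round(d[lab==i].max()/2,1))
        cv2.putText(v,f'{round(x)},{round(y)}',(int(ct[i,0])-25,int(ct[i,1])),0,.5,(255,0,0),1)
    for x in(-45,45): cv2.line(v,(20,int((150-x)*2)),(380,int((150-x)*2)),(0,0,255),1)
    cv2.line(v,(200,30),(200,570),(0,0,255),1); cv2.imwrite(f'pics/{name}v.png',v)
E
python3 - <<'E'
from h import *
print(ctrl.get_obs()['ee_pos']); look('w2')
E
```

```text
[ 0.43355751 -0.35535998  0.2515691 ]
1 pan 42 -33 r 21.0
3 pan 10 -1 r 21.5
4 pan 2 35 r 15.1
5 pan -5 -45 r 21.6
6 pan -41 4 r 19.8
7 pan -68 -42 r 20.1
```

View pics/w2v.png

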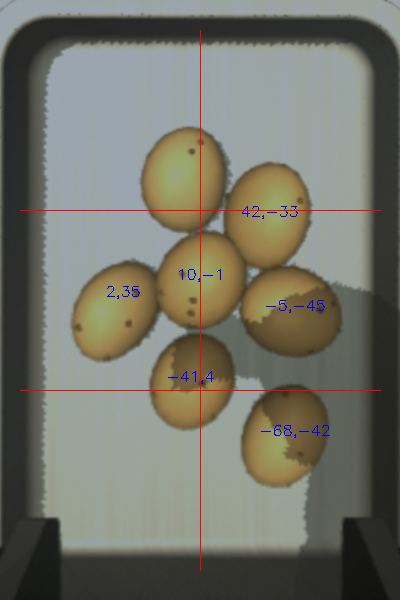

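All seven now lie flat. In pan mm they are at (60,8), (42,-33), (7,-1), (-5,42), (-5,-46), (-41,4) and (-68,-42). Next I'll take the one at (-41,4) to near-left, descending gently.

```bash
python3 - <<'E'
from h import *
g=(-40,4)
plan(pp(*g,.055,15,6))
print('place'); plan(pp(-85,40,.07,0,4),start=pp(*g,.07,15,1)[:4])
E
```

```text
-5.7,-0.7,32.4,0,-0.001,-0.043,
-5.6,-0.9,32.4,0,-0.001,-0.043,
-5.5,-1.2,32.5,0,-0.001,-0.043,
-5.4,-1.4,32.4,0.001,-0.001,-0.044,
-5.4,-1.6,32.5,0,0,-0.043,
-5.2,-1.8,32.5,0.001,-0.001,-0.044,
--
place
-8.5,-11.6,0,0,0,0.065,
-9.3,-11,0,0,0,0.066,
-10,-10.4,0,0,0,0.065,
-10.6,-9.7,0,0,0,0.066,
--
```

>>> apply_moves:
  deltas: [-5.7, -0.7, 32.4, 0, 0, -0.043, -5.6, -0.9, 32.4, 0, 0, -0.043, -5.5, -1.2, 32.5, 0, 0, -0.043, -5.4, -1.4, 32.4, 0, 0, -0.044, -5.4, -1.6, 32.5, 0, 0, -0.043, -5.2, -1.8, 32.5, 0, 0, -0.044, 0, 0, 6, 0, 0, 0, 0, 0, 6, 0, 0, 0]

```text
t: 4.92
ee_pos: [0.3973, -0.3343, 0.0395]
orientation: [0.996, -0.093, -0.002, -0.001]
wrist_force: [-1.0, -0.2, 0.8]
width: 0.0527
grip_force: 0.0
```

>>> apply_moves:
  deltas: [0, 0, 6, 0, 0, 0, 0, 0, 6, 0, 0, 0, 0, 0, 6, 0, 0, 0, 0, 0, 6, 0, 0, 0]

```text
t: 5.25
ee_pos: [0.4011, -0.3369, 0.0179]
orientation: [0.996, -0.093, 0.001, 0.001]
wrist_force: [0.3, -0.2, -0.3]
width: 0.0526
grip_force: 0.0
```

>>> apply_moves:
  deltas: [1, 0, 5, 0, 0, 0, 0, 0, 5, 0, 0, 0]

```text
t: 5.42
ee_pos: [0.4014, -0.3364, 0.0071]
orientation: [0.996, -0.092, 0.001, 0.0]
wrist_force: [-0.5, 0.3, -0.4]
width: 0.0529
grip_force: 0.0
```

>>> apply_moves:
  deltas: [0, 0, 0, 0, 0, 0, 0, 0, 0, 0, 0, 0, 0, 0, 0, 0, 0, 0]
  jaw: 0.25
  newtons: 20

```text
t: 5.67
ee_pos: [0.4009, -0.3361, 0.0072]
orientation: [0.996, -0.092, 0.0, 0.0]
wrist_force: [-0.8, -0.3, -0.3]
width: 0.0407
grip_force: 20.3
```

>>> apply_moves:
  deltas: [0, 0, -20, 0, 0, 0, 0, 0, -25, 0, 0, 0, 0, 0, -18, 0, 0, 0]

```text
t: 5.92
ee_pos: [0.4009, -0.3361, 0.0715]
orientation: [0.996, -0.092, 0.0, 0.0]
wrist_force: [1.1, -0.6, 0.2]
width: 0.0404
grip_force: 20.5
```

Held at 40 mm. Next is placing it near-left.

>>> apply_moves:
  deltas: [-8.5, -11.6, 0, 0, 0, 0.065, -9.3, -11, 0, 0, 0, 0.066, -10, -10.4, 0, 0, 0, 0.065, -10.6, -9.7, 0, 0, 0, 0.066, 0, 0, 20, 0, 0, 0, 0, 0, 20, 0, 0, 0, 0, 0, 12, 0, 0, 0, 0, 0, 6, 0, 0, 0]

```text
t: 6.58
ee_pos: [0.3749, -0.2834, 0.011]
orientation: [0.975, -0.222, -0.001, -0.0]
wrist_force: [-0.3, -0.5, -0.6]
width: 0.0405
grip_force: 20.5
```

>>> apply_moves:
  deltas: [0, 0, 4, 0, 0, 0, 0, 0, 0, 0, 0, 0]

```text
t: 6.75
ee_pos: [0.3758, -0.2848, 0.0083]
orientation: [0.975, -0.222, 0.0, 0.001]
wrist_force: [-0.7, -1.4, -0.2]
width: 0.0403
grip_force: 21.7
```

>>> apply_moves:
  deltas: [0, 0, 0, 0, 0, 0, 0, 0, 0, 0, 0, 0, 0, 0, -15, 0, 0, 0, 0, 0, -30, 0, 0, 0, 0, 0, -35, 0, 0, 0, 0, 0, 0, 0, 0, 0]
  jaw: 0.62

```text
t: 7.25
ee_pos: [0.3797, -0.2871, 0.0942]
orientation: [0.975, -0.222, 0.005, 0.002]
wrist_force: [1.5, -0.2, -0.0]
width: 0.0533
grip_force: 0.0
```

```bash
python3 - <<'E'
from h import *
b=(38,-33)
plan(pp(*b,.055,20,8))
print('place'); plan(pp(85,-40,.07,0,4),start=pp(*b,.07,20,1)[:4])
E
```

```text
15,9,5.1,0,-0.001,-0.044,
14.6,9.6,5.1,0.001,-0.001,-0.044,
14.2,10.3,5,0,-0.001,-0.044,
13.7,10.9,5,0.001,-0.001,-0.044,
13.2,11.5,5,0.001,-0.002,-0.044,
12.8,12,5,0,-0.002,-0.044,
12.2,12.6,5,0,-0.001,-0.044,
11.6,13.1,4.9,0.001,-0.001,-0.043,
--
place
10.4,5.7,0,0,0,0.087,
10.9,4.7,0,0,0,0.087,
11.3,3.8,0,0,0,0.088,
11.5,2.7,0,0,0,0.087,
--
```

The potato at (60,8) has freer sides than (42,-33): with the jaw turned +25°, both fingers land on open floor. I'll take it first.

```bash
python3 - <<'E'
from h import *
b=(62,8)
plan(pp(*b,.09,25,8),pp(*b,.05,25,3))
print('place'); plan(pp(85,42,.07,0,5),start=pp(*b,.07,25,1)[:4])
E
```

```text
18.1,3.8,0.7,0.001,-0.001,-0.055,
17.8,4.8,0.7,0,-0.001,-0.055,
17.5,5.8,0.7,0.001,-0.001,-0.055,
17.2,6.8,0.7,0.001,-0.001,-0.055,
16.8,7.7,0.7,0,-0.002,-0.055,
16.3,8.6,0.6,0.001,-0.001,-0.055,
15.8,9.5,0.6,0,-0.002,-0.054,
15.3,10.4,0.5,0.001,-0.001,-0.055,
--
0,0,13.3,0,0,0,
0,0,13.4,0,0,0,
0,0,13.3,0,0,0,
--
place
7,-4.2,0,0,0,0.087,
6.7,-4.8,0,0,0,0.087,
6.2,-5.4,0,0,0,0.087,
5.7,-5.9,0,0,0,0.088,
5.2,-6.4,0,0,0,0.087,
--
```

>>> apply_moves:
  deltas: [18.1, 3.8, 0.7, 0, 0, -0.055, 17.8, 4.8, 0.7, 0, 0, -0.055, 17.5, 5.8, 0.7, 0, 0, -0.055, 17.2, 6.8, 0.7, 0, 0, -0.055, 16.8, 7.7, 0.7, 0, 0, -0.055, 16.3, 8.6, 0.6, 0, 0, -0.055, 15.8, 9.5, 0.6, 0, 0, -0.054, 15.3, 10.4, 0.5, 0, 0, -0.055]

```text
t: 7.92
ee_pos: [0.4937, -0.3751, 0.0832]
orientation: [1.0, -0.003, 0.0, 0.0]
wrist_force: [-0.0, -0.1, 0.2]
width: 0.0531
grip_force: 0.0
```

>>> apply_moves:
  deltas: [0, 0, 13.3, 0, 0, 0, 0, 0, 13.4, 0, 0, 0, 0, 0, 13.3, 0, 0, 0, 0, 0, 6, 0, 0, 0, 0, 0, 6, 0, 0, 0]

```text
t: 8.33
ee_pos: [0.4926, -0.3743, 0.0304]
orientation: [1.0, -0.004, -0.0, -0.0]
wrist_force: [-0.5, 0.4, 1.1]
width: 0.0533
grip_force: 0.0
```

```bash
python3 - <<'E'
from h import *
o=ctrl.get_obs();print(toPan([o['ee_pos'][:2]],PC,PY),o['ee_pos'][2])
plan(pp(62,8,.008,25,5))
E
```

```text
[[56.98706624  9.05007039]] 0.030394719821129033
0.8,0.6,4.5,0,0,0,
0.8,0.6,4.5,0,0,0,
0.8,0.6,4.5,0,0,0,
0.9,0.6,4.4,0,0,0,
0.8,0.7,4.5,0,0,0.001,
--
```

>>> apply_moves:
  deltas: [2, 1, 0, 0, 0, 0, 2, 1, 4.5, 0, 0, 0, 0, 0, 4.5, 0, 0, 0, 0, 0, 4.5, 0, 0, 0, 0, 0, 4.5, 0, 0, 0, 0, 0, 4.5, 0, 0, 0]

```text
t: 8.83
ee_pos: [0.4968, -0.3765, 0.0081]
orientation: [1.0, -0.004, 0.0, 0.0]
wrist_force: [-0.5, 0.2, 1.2]
width: 0.0526
grip_force: 0.0
```

>>> apply_moves:
  deltas: [0, 0, 0, 0, 0, 0, 0, 0, 0, 0, 0, 0, 0, 0, 0, 0, 0, 0]
  jaw: 0.25

```text
t: 9.08
ee_pos: [0.4966, -0.3764, 0.0084]
orientation: [1.0, -0.004, -0.0, -0.0]
wrist_force: [0.0, 0.8, 0.1]
width: 0.0419
grip_force: 20.3
```

>>> apply_moves:
  deltas: [0, 0, -20, 0, 0, 0, 0, 0, -25, 0, 0, 0, 0, 0, -17, 0, 0, 0]

```text
t: 9.33
ee_pos: [0.497, -0.3767, 0.072]
orientation: [1.0, -0.004, 0.0, 0.0]
wrist_force: [1.1, -0.6, 0.1]
width: 0.0418
grip_force: 20.6
```

>>> apply_moves:
  deltas: [7, -4.2, 0, 0, 0, 0.087, 6.7, -4.8, 0, 0, 0, 0.087, 6.2, -5.4, 0, 0, 0, 0.087, 5.7, -5.9, 0, 0, 0, 0.088, 5.2, -6.4, 0, 0, 0, 0.087, 0, 0, 20, 0, 0, 0, 0, 0, 20, 0, 0, 0, 0, 0, 12, 0, 0, 0]

```text
t: 10.0
ee_pos: [0.5317, -0.3551, 0.0171]
orientation: [0.975, -0.22, -0.001, -0.0]
wrist_force: [-1.0, 0.8, -0.1]
width: 0.0419
grip_force: 20.6
```

>>> apply_moves:
  deltas: [0, 0, 6, 0, 0, 0, 0, 0, 4, 0, 0, 0, 0, 0, 0, 0, 0, 0]

```text
t: 10.25
ee_pos: [0.533, -0.3567, 0.0108]
orientation: [0.975, -0.22, 0.001, 0.001]
wrist_force: [-2.7, -1.0, 7.1]
width: 0.0417
grip_force: 23.1
```

>>> apply_moves:
  deltas: [0, 0, 0, 0, 0, 0, 0, 0, 0, 0, 0, 0, 0, 0, -15, 0, 0, 0, 0, 0, -30, 0, 0, 0, 0, 0, -20, 0, 0, 0, 0, 0, 0, 0, 0, 0]
  jaw: 0.62

```text
t: 10.75
ee_pos: [0.5354, -0.358, 0.0792]
orientation: [0.975, -0.22, 0.005, 0.002]
wrist_force: [1.1, -0.5, 0.5]
width: 0.0531
grip_force: 0.0
```

```bash
python3 - <<'E'
from h import *
o=ctrl.get_obs();print(toPan([o['ee_pos'][:2]],PC,PY),o['ee_pos'][2])
b=(44,-33)
plan(pp(*b,.07,-15,5),pp(*b,.04,-15,3))
print('place'); plan(pp(85,-40,.07,0,4),start=pp(*b,.07,-15,1)[:4])
E
```

```text
[[88.64339757 42.1224575 ]] 0.07920540688275464
-9,15,1.8,0,-0.002,0.052,
-8.1,15.5,1.8,0,-0.002,0.053,
-7.3,15.9,1.8,0,-0.002,0.052,
-6.5,16.2,1.8,0,-0.002,0.053,
-5.7,16.5,1.8,0,-0.002,0.052,
--
0,0,10,0,0,0,
0,0,10,0,0,0,
0.1,0,10,0,0,0,
--
place
10.4,-1,0,0,0,-0.065,
10.4,-0.3,0,0,0,-0.066,
10.4,0.4,0,0,0,-0.065,
10.3,1.1,0,0,0,-0.066,
--
```

>>> apply_moves:
  deltas: [-9, 15, 1.8, 0, 0, 0.052, -8.1, 15.5, 1.8, 0, 0, 0.053, -7.3, 15.9, 1.8, 0, 0, 0.052, -6.5, 16.2, 1.8, 0, 0, 0.053, -5.7, 16.5, 1.8, 0, 0, 0.052, 0, 0, 10, 0, 0, 0, 0, 0, 10, 0, 0, 0, 0, 0, 10, 0, 0, 0]

```text
t: 11.42
ee_pos: [0.4598, -0.404, 0.0336]
orientation: [0.938, -0.345, 0.0, -0.0]
wrist_force: [-0.4, -0.3, -0.9]
width: 0.0528
grip_force: 0.0
```

```bash
python3 - <<'E'
from h import *
o=ctrl.get_obs();print(toPan([o['ee_pos'][:2]],PC,PY),o['ee_pos'][2])
plan(pp(44,-33,.008,-15,6))
E
```

```text
[[ 40.1892155  -31.93044515]] 0.0335643011291787
0.7,0,4.3,0,0,0,
0.6,0,4.3,0,0,0,
0.7,0,4.2,0,0,0,
0.6,0,4.3,0,0,0,
0.7,0,4.2,0,0,0.001,
0.6,0.1,4.3,-0.001,0,0,
--
```

>>> apply_moves:
  deltas: [0.7, 0, 4.3, 0, 0, 0, 0.7, 0, 4.3, 0, 0, 0, 0.7, 0, 4.2, 0, 0, 0, 0.7, 0, 4.3, 0, 0, 0, 0.7, 0, 4.2, 0, 0, 0, 0.6, 0, 4.3, 0, 0, 0, 0, 0, 0, 0, 0, 0]

```text
t: 12.0
ee_pos: [0.4627, -0.4066, 0.0081]
orientation: [0.938, -0.346, -0.0, -0.0]
wrist_force: [-0.1, -0.3, 0.2]
width: 0.053
grip_force: 0.0
```

>>> apply_moves:
  deltas: [0, 0, 0, 0, 0, 0, 0, 0, 0, 0, 0, 0, 0, 0, 0, 0, 0, 0]
  jaw: 0.25

```text
t: 12.25
ee_pos: [0.4626, -0.4069, 0.009]
orientation: [0.938, -0.346, 0.0, 0.0]
wrist_force: [-0.1, 0.4, -1.7]
width: 0.0387
grip_force: 20.1
```

>>> apply_moves:
  deltas: [0, 0, -20, 0, 0, 0, 0, 0, -25, 0, 0, 0, 0, 0, -17, 0, 0, 0]

```text
t: 12.5
ee_pos: [0.4627, -0.407, 0.0723]
orientation: [0.938, -0.346, 0.0, 0.0]
wrist_force: [0.3, -0.5, -0.5]
width: 0.0387
grip_force: 20.4
```

>>> apply_moves:
  deltas: [10.4, -1, 0, 0, 0, -0.065, 10.4, -0.3, 0, 0, 0, -0.066, 10.4, 0.4, 0, 0, 0, -0.065, 10.3, 1.1, 0, 0, 0, -0.066, 0, 0, 20, 0, 0, 0, 0, 0, 20, 0, 0, 0, 0, 0, 12, 0, 0, 0]

```text
t: 13.08
ee_pos: [0.496, -0.4303, 0.0172]
orientation: [0.975, -0.22, -0.001, -0.0]
wrist_force: [-0.2, 0.2, -0.7]
width: 0.0386
grip_force: 20.4
```

>>> apply_moves:
  deltas: [0, 0, 6, 0, 0, 0, 0, 0, 4, 0, 0, 0, 0, 0, 0, 0, 0, 0]

```text
t: 13.33
ee_pos: [0.4968, -0.4307, 0.0097]
orientation: [0.975, -0.22, 0.0, 0.0]
wrist_force: [0.6, 1.4, 1.5]
width: 0.0384
grip_force: 20.7
```

>>> apply_moves:
  deltas: [0, 0, 0, 0, 0, 0, 0, 0, 0, 0, 0, 0, 0, 0, -15, 0, 0, 0, 0, 0, -30, 0, 0, 0, 0, 0, -40, 0, 0, 0, 0, 0, -40, 0, 0, 0, 0, 0, -40, 0, 0, 0]
  jaw: 0.62

```text
t: 13.92
ee_pos: [0.4964, -0.4307, 0.1761]
orientation: [0.975, -0.22, 0.0, 0.0]
wrist_force: [0.5, -0.7, 0.4]
width: 0.0532
grip_force: 0.0
```

```bash
python3 - <<'E'
from h import *
o=ctrl.get_obs();print(toPan([o['ee_pos'][:2]],PC,PY),o['ee_pos'][2])
plan(pp(-5,0,.25,0,5))
E
```

```text
[[ 84.71263746 -40.26391295]] 0.17612048565838145
-17.9,-8.1,-14.8,0,0,0,
-17.9,-8.1,-14.8,0,0,0,
-17.9,-8,-14.8,0,0,0,
-18,-8.1,-14.8,0,0,0,
-17.9,-8,-14.7,0,-0.001,0.001,
--
```

>>> apply_moves:
  deltas: [-17.9, -8.1, -14.8, 0, 0, 0, -17.9, -8.1, -14.8, 0, 0, 0, -17.9, -8, -14.8, 0, 0, 0, -18, -8.1, -14.8, 0, 0, 0, -17.9, -8, -14.7, 0, 0, 0, 0, 0, 0, 0, 0, 0, 0, 0, 0, 0, 0, 0]

```text
t: 14.5
ee_pos: [0.4333, -0.3561, 0.2498]
orientation: [0.975, -0.22, 0.002, 0.001]
wrist_force: [0.3, -0.4, -0.3]
width: 0.0531
grip_force: 0.0
```

```bash
python3 - <<'E'
from h import *
print(ctrl.get_obs()['ee_pos']); look('w3')
E
```

```text
[ 0.43327373 -0.3560501   0.24977821]
1 pan 84 -40 r 21.1
2 pan 21 1 r 21.4
3 pan -6 43 r 18.9
4 pan -6 -45 r 21.6
5 pan -68 -41 r 20.4
6 pan -85 38 r 20.0
```

View pics/w3v.png

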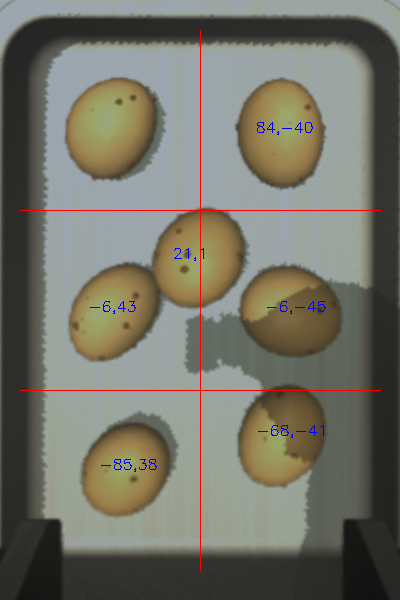

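All six sixths are now filled: far (86,44) and (84,-40), mid (-6,43), (-6,-45) and (21,1), near (-85,38) and (-68,-41), all lying flat. On to the lid, checking first where the rack stands.

```bash
python3 - <<'E'
from h import *
print(plane('scene',[(232,288),(105,395),(240,292)],0).round(3), plane('scene',[(232,288)],.1).round(3))
plan((.43,.0,.26,2,9),(.42,.318,.25,30,8))
E
```

```text
[[ 0.682  0.217  0.   ]
 [ 0.677  0.584  0.   ]
 [ 0.657  0.213 -0.   ]] [[0.614 0.26  0.1  ]]
-17.4,-35.6,-1.3,0,0,-0.053,
-15.4,-36.4,-1.3,0,0,-0.053,
-13.5,-37.2,-1.3,0,0,-0.053,
-11.5,-37.9,-1.3,0,0,-0.053,
-9.5,-38.4,-1.4,0,0,-0.053,
-7.4,-38.9,-1.3,0,-0.001,-0.054,
-5.3,-39.2,-1.4,0.001,0,-0.053,
-3.2,-39.5,-1.3,0,-0.001,-0.054,
-1.1,-39.6,-1.3,0.001,0,-0.053,
--
0.1,-39.8,1.3,0,0,-0.061,
2.6,-39.7,1.3,0,0,-0.061,
5,-39.5,1.3,0,0,-0.061,
7.4,-39.1,1.2,0,0,-0.061,
9.7,-38.5,1.3,0,0,-0.061,
12.1,-37.9,1.2,0,0,-0.061,
14.3,-37.1,1.3,0,0,-0.061,
16.6,-36.1,1.2,0,0,-0.062,
--
```

>>> apply_moves:
  deltas: [-17.4, -35.6, -1.3, 0, 0, -0.053, -15.4, -36.4, -1.3, 0, 0, -0.053, -13.5, -37.2, -1.3, 0, 0, -0.053, -11.5, -37.9, -1.3, 0, 0, -0.053, -9.5, -38.4, -1.4, 0, 0, -0.053, -7.4, -38.9, -1.3, 0, 0, -0.054, -5.3, -39.2, -1.4, 0, 0, -0.053, -3.2, -39.5, -1.3, 0, 0, -0.054]

```text
t: 15.22
ee_pos: [0.4303, -0.0378, 0.2577]
orientation: [1.0, -0.008, -0.0, 0.0]
wrist_force: [0.3, 0.2, 0.6]
width: 0.0529
grip_force: 0.0
```

>>> apply_moves:
  deltas: [-1.1, -39.6, -1.3, 0, 0, -0.053, 0.1, -39.8, 1.3, 0, 0, -0.061, 2.6, -39.7, 1.3, 0, 0, -0.061, 5, -39.5, 1.3, 0, 0, -0.061, 7.4, -39.1, 1.2, 0, 0, -0.061, 9.7, -38.5, 1.3, 0, 0, -0.061, 12.1, -37.9, 1.2, 0, 0, -0.061, 14.3, -37.1, 1.3, 0, 0, -0.061]

```text
t: 15.88
ee_pos: [0.4269, 0.2478, 0.253]
orientation: [0.968, 0.252, -0.002, -0.014]
wrist_force: [0.4, -0.1, -0.4]
width: 0.0527
grip_force: 0.0
```

>>> apply_moves:
  deltas: [16.6, -36.1, 1.2, 0, 0, -0.062, 0, 0, 0, 0, 0, 0, 0, 0, 0, 0, 0, 0]

```text
t: 16.13
ee_pos: [0.425, 0.2855, 0.2525]
orientation: [0.959, 0.283, -0.002, -0.015]
wrist_force: [0.1, 0.3, -0.4]
width: 0.0529
grip_force: 0.0
```

```bash
python3 - <<'E'
from h import *
import json
o=ctrl.get_obs(); im=ctrl.capture('wrist'); cv2.imwrite('pics/w4.png',im)
json.dump({k:np.array(o[k]).tolist() for k in('ee_pos','orientation')},open('w4.json','w'))
print(o['t'],o['ee_pos'],R.from_quat(o['orientation']).as_euler('ZYX',degrees=True))
E
```

```text
16.1333 [0.42498196 0.28552518 0.25254168] [  32.88827837   -0.30001329 -178.29264744]
```

View pics/w4.png

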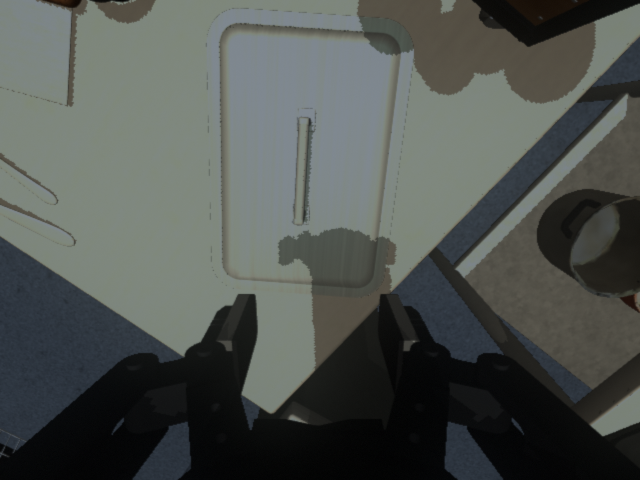

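The wrist view shows the lid outline from (208,10) to (412,290) and the handle bar from (304,117) to (299,224). I'll measure the yaw from the recess edges and the centre from the bar.

```bash
python3 - <<'E'
from h import *
import json
o=json.load(open('w4.json')); im=cv2.imread('pics/w4.png'); c=cam('wrist',o)
g=cv2.cvtColor(im,cv2.COLOR_BGR2GRAY).astype(float); gb=cv2.GaussianBlur(g,(3,3),0)
def fl(pts,z):
    P=plane('wrist',pts,z,c)[:,:2].astype(np.float32); return cv2.fitLine(P,cv2.DIST_HUBER,0,.01,.01).ravel()
L=[(212+gb[r,212:235].argmin(),r) for r in range(70,250,4)]
Rr=[(375+gb[r,375:400].argmin(),r) for r in range(70,220,4)]
T=[(x,20+gb[20:40,x].argmin()) for x in range(245,350,4)]
B=[(x,268+gb[268:290,x].argmin()) for x in range(245,300,4)]
print(L[::8],Rr[::8],T[::6],B[::4])
ls=[fl(p,.008) for p in(L,Rr,T,B)]
an=[np.degrees(np.arctan2(l[1],l[0]))for l in ls]; print('angles',np.round(an,2))
a=np.radians(29.8);u=np.array([np.cos(a),np.sin(a)]);w=np.array([-u[1],u[0]])
yl=[l[2:]@w for l in ls[:2]]; xs=[l[2:]@u for l in ls[2:]]
print(np.diff(yl),np.diff(xs),'ctr',u*np.mean(xs)+w*np.mean(yl))
# bar profile edges
for r in(135,150,165,180,195,205):
    v=np.diff(gb[r,285:320]); print(r,285+v.argmax()+.5,285+v.argmin()+.5,gb[r,288:318:2].astype(int))
E=[(299.5,135)]
H=plane('wrist',[(304,117),(299,224)],.046,c); print(H, H.mean(0), np.degrees(np.arctan2(*(H[0]-H[1])[[1,0]])), np.linalg.norm(H[0]-H[1]))
E
```

```text
[(np.int64(221), 70), (np.int64(221), 102), (np.int64(222), 134), (np.int64(222), 166), (np.int64(223), 198), (np.int64(223), 230)] [(np.int64(397), 70), (np.int64(393), 102), (np.int64(389), 134), (np.int64(385), 166), (np.int64(381), 198)] [(245, np.int64(24)), (269, np.int64(27)), (293, np.int64(28)), (317, np.int64(30)), (341, np.int64(32))] [(245, np.int64(278)), (261, np.int64(279)), (277, np.int64(280)), (293, np.int64(282))]
angles [ 29.07  29.   -61.18 -61.17]
[-0.1726172] [-0.26281609] ctr [0.44017271 0.32168862]
135 311.5 306.5 [134 134 134 133 130 107 126 131 129 107  75  88 118 133 133]
150 310.5 305.5 [133 133 134 133 117 110 130 131 124  90  80  98 128 133 133]
165 309.5 304.5 [133 133 133 130 106 122 131 130 113  76  84 110 133 133 132]
180 309.5 303.5 [133 133 133 122 108 127 131 122  91  76  94 126 133 133 133]
195 307.5 303.5 [133 133 133 118 112 130 131 116  79  81 109 132 132 132 133]
205 308.5 302.5 [133 133 121  97 119 131 130 107  72  83 103 129 132 132 132]
[[0.48527565 0.34612247 0.046     ]
 [0.39632776 0.2960776  0.046     ]] [0.44080171 0.32110004 0.046     ] 29.36347244675136 0.10205986771712262
```

```bash
python3 - <<'E'
from h import *
plan((.4403,.3215,.1,29.0,6),(.4403,.3215,.045,29.0,3))
E
```

```text
5.4,-3.1,25.6,-0.005,-0.001,0.011,
5.4,-3.3,25.6,-0.005,-0.001,0.011,
5.4,-3.4,25.5,-0.005,0,0.011,
5.4,-3.7,25.5,-0.005,-0.001,0.011,
5.3,-3.8,25.5,-0.005,0,0.011,
5.3,-4,25.4,-0.005,-0.001,0.011,
--
0,0,18.3,0,0,0,
0,0,18.4,0,0,0,
0,0,18.3,0,0,0,
--
```

>>> apply_moves:
  deltas: [5.4, -3.1, 25.6, -0.005, -0.001, 0.011, 5.4, -3.3, 25.6, -0.005, -0.001, 0.011, 5.4, -3.4, 25.5, -0.005, 0, 0.011, 5.4, -3.7, 25.5, -0.005, -0.001, 0.011, 5.3, -3.8, 25.5, -0.005, 0, 0.011, 5.3, -4, 25.4, -0.005, -0.001, 0.011, 0, 0, 15, 0, 0, 0, 0, 0, 0, 0, 0, 0]

```text
t: 16.85
ee_pos: [0.4545, 0.2914, 0.0829]
orientation: [0.962, 0.273, -0.007, -0.013]
wrist_force: [-0.7, 0.1, -0.1]
width: 0.0532
grip_force: 0.0
```

```bash
python3 - <<'E'
from h import *
o=ctrl.get_obs(); print(o['ee_pos'],R.from_quat(o['orientation']).as_euler('ZYX',degrees=True))
plan((.4403,.3215,.019,29.0,8))
E
```

```text
[0.45454751 0.29135642 0.08287813] [  31.69321707    0.39569127 -178.35110025]
0.5,-3.9,8.1,-0.004,0.001,0.006,
0.5,-3.9,8.1,-0.004,0.001,0.006,
0.5,-4,8.1,-0.003,0.001,0.006,
0.4,-4,8,-0.004,0.001,0.006,
0.4,-4.1,8,-0.003,0.001,0.006,
0.4,-4.1,8,-0.004,0.001,0.006,
0.3,-4.1,8,-0.003,0.001,0.005,
0.3,-4.1,8.1,-0.004,0.001,0.006,
--
```

```bash
python3 - <<'E'
from h import *
o=ctrl.get_obs()
for k in('joints','joint_velocities','effort'): print(k,np.round(o[k],3))
im=np.hstack([ctrl.capture(n) for n in('scene','side')]); cv2.imwrite('pics/e1.png',cv2.resize(im,(800,300),interpolation=cv2.INTER_AREA))
print(ctrl.get_obs()['ee_pos'])
E
```

```text
joints [ 0.553  0.396 -0.351  0.831  0.029  3.141]
joint_velocities [ 0.007 -0.041  0.051  0.067  0.002  0.001]
effort [ 1.5300e-01 -4.4522e+01  2.2813e+01 -9.0800e-01  1.2200e-01  5.0000e-03]
[0.45638309 0.29307128 0.08630355]
```

Joint 6 is at its limit (3.14), so this yaw is out of reach there. The bar is symmetric, so I'll turn the wrist half round to yaw 209°.

```bash
python3 - <<'E'
from h import *
plan((.445,.305,.16,120,14),(.4403,.3215,.16,209,14))
E
```

```text
-0.2,-1.3,-5.2,-0.002,-0.002,-0.11,
-0.1,-1.3,-5.2,-0.002,-0.001,-0.11,
0,-1.3,-5.2,-0.002,-0.001,-0.11,
0.2,-1.3,-5.2,-0.002,-0.002,-0.11,
0.3,-1.3,-5.3,-0.002,-0.001,-0.11,
0.4,-1.2,-5.2,-0.002,-0.001,-0.11,
0.5,-1.1,-5.3,-0.001,-0.001,-0.11,
0.7,-1.1,-5.3,-0.002,-0.002,-0.11,
0.8,-1,-5.2,-0.001,-0.001,-0.11,
0.8,-0.9,-5.3,-0.002,-0.002,-0.11,
0.9,-0.8,-5.3,-0.001,-0.001,-0.11,
1,-0.7,-5.2,-0.002,-0.002,-0.11,
1.1,-0.5,-5.3,-0.001,-0.001,-0.11,
1.1,-0.4,-5.2,-0.002,-0.002,-0.11,
--
1.2,0.3,0,0,0,-0.111,
1.1,0.4,0,0,0,-0.111,
1.1,0.6,0,0,0,-0.111,
1,0.7,0,0,0,-0.111,
1,0.8,0,0,0,-0.111,
0.9,0.9,0,0,0,-0.111,
0.7,1,0,0,0,-0.111,
0.6,1,0,0,0,-0.111,
0.5,1.1,0,0,0,-0.111,
0.4,1.2,0,0,0,-0.111,
0.3,1.2,0,0,0,-0.111,
0.1,1.2,0,0,0,-0.111,
0,1.2,0,0,0,-0.111,
-0.1,1.2,0,0,0,-0.111,
--
```

>>> apply_moves:
  deltas: [0, 0, -8, 0, 0, -0.11, 0, 0, -8, 0, 0, -0.11, 0, 0, -8, 0, 0, -0.11, 0, 0, -8, 0, 0, -0.11, 0, 0, -8, 0, 0, -0.11, 0, 0, -8, 0, 0, -0.11, 0, 0, -8, 0, 0, -0.11, 0, 0, -8, 0, 0, -0.11]

```text
t: 17.62
ee_pos: [0.4585, 0.2929, 0.1532]
orientation: [0.752, 0.66, 0.004, -0.014]
wrist_force: [-0.5, -0.3, 0.8]
width: 0.0531
grip_force: 0.0
```

>>> apply_moves:
  deltas: [0, 0, 0, 0, 0, -0.11, 0, 0, 0, 0, 0, -0.11, 0, 0, 0, 0, 0, -0.11, 0, 0, 0, 0, 0, -0.11, 0, 0, 0, 0, 0, -0.11, 0, 0, 0, 0, 0, -0.11, 0, 0, 0, 0, 0, -0.11, 0, 0, 0, 0, 0, -0.11]

```text
t: 18.28
ee_pos: [0.4585, 0.293, 0.1528]
orientation: [0.399, 0.917, 0.01, -0.011]
wrist_force: [0.1, 0.6, -0.1]
width: 0.053
grip_force: 0.0
```

>>> apply_moves:
  deltas: [0, 0, 0, 0, 0, -0.11, 0, 0, 0, 0, 0, -0.11, 0, 0, 0, 0, 0, -0.11, 0, 0, 0, 0, 0, -0.11, 0, 0, 0, 0, 0, -0.11, 0, 0, 0, 0, 0, -0.11, 0, 0, 0, 0, 0, -0.11, 0, 0, 0, 0, 0, -0.11]

```text
t: 18.95
ee_pos: [0.4585, 0.293, 0.1528]
orientation: [-0.03, 0.999, 0.014, -0.006]
wrist_force: [-0.2, -1.1, -0.6]
width: 0.0525
grip_force: 0.0
```

```bash
python3 - <<'E'
from h import *
o=ctrl.get_obs(); print(o['ee_pos'],R.from_quat(o['orientation']).as_euler('ZYX',degrees=True),np.round(o['joints'],3))
plan((.4403,.3215,.16,209,6),(.4403,.3215,.06,209,5))
E
```

```text
[0.45847692 0.29295608 0.1527627 ] [-176.61035074   -0.58526762  178.42198802] [ 0.551  0.334 -0.244  0.989  0.029  0.492]
2.8,5,-1,0.005,-0.001,-0.075,
2.4,5.1,-1.1,0.005,-0.001,-0.074,
2,5.3,-1.1,0.005,0,-0.075,
1.6,5.4,-1.1,0.005,-0.001,-0.074,
1.1,5.5,-1.2,0.005,-0.001,-0.075,
0.7,5.6,-1.2,0.004,0,-0.074,
--
0,0,20,0,0,0,
0,0,20,0,0,0,
0,0,20,0,0,0,
0,0,20,0,0,0,
0,0,20,0,0,0,
--
```

>>> apply_moves:
  deltas: [2.8, 5, -1, 0.005, -0.001, -0.075, 2.4, 5.1, -1, 0.005, -0.001, -0.074, 2, 5.3, -1, 0.005, 0, -0.075, 1.6, 5.4, -1, 0.005, -0.001, -0.074, 1.1, 5.5, -1, 0.005, -0.001, -0.075, 0.7, 5.6, -1, 0.004, 0, -0.074, 0, 0, 0, 0, 0, 0]

```text
t: 19.53
ee_pos: [0.4401, 0.3226, 0.1594]
orientation: [-0.249, 0.969, 0.0, -0.0]
wrist_force: [0.1, -0.1, 0.6]
width: 0.0526
grip_force: 0.0
```

```bash
python3 - <<'E'
from h import *
o=ctrl.get_obs(); c=cam('wrist',o); print(o['ee_pos'],R.from_quat(o['orientation']).as_euler('ZYX',degrees=True))
im=ctrl.capture('wrist'); cv2.imwrite('pics/w5.png',im)
a=np.radians(29);u=np.array([np.cos(a),np.sin(a)]);w=np.array([-u[1],u[0]]);C=np.array([.4403,.3215])
q=proj('wrist',[np.r_[C+s*.051*u+t*.005*w,.046] for s,t in((1,1),(1,-1),(-1,-1),(-1,1))],c); print(q.round(1))
g=cv2.cvtColor(im,cv2.COLOR_BGR2GRAY)
m=q.mean(0)
for f in(.25,.5,.75):
    r=int(q[0,1]*(1-f)+q[3,1]*f); x=int(m[0]); print(r,x-20,g[r,x-20:x+21])
plan((.4403,.3215,.06,209,5))
E
```

```text
[0.4401211  0.32257102 0.15941782] [-1.51173756e+02  9.44401556e-03  1.79947484e+02]
[[323.1 296.1]
 [310.3 296.1]
 [308.8 164.2]
 [323.1 164.1]]
263 296 [119 119 119 119 120 119 119 119 119 116 103  77  76  71  61  69  92 103
 113 116 117 117 118 116 111 101  87  66  83  84  85  96 117 119 120 120
 119 120 119 120 119]
230 296 [120 120 119 119 119 119 119 119 120 119 119 120 118 105  70  78  92 102
 117 118 118 119 119 118 113 100  88  82 116 120 119 120 120 120 120 120
 120 120 120 120 120]
197 296 [ 70  70  69  67  68  67  67  67  68  69  70  70  69  64  48  53  58  63
  68  68  68  68  68  67  64  57  54  69 110 116 116 118 118 119 119 120
 119 119 120 119 119]
0,-0.1,19.8,0,0,-0.001,
0.1,-0.1,19.8,0,0,-0.001,
0,-0.1,19.8,0,0,-0.001,
0.1,-0.1,19.8,0,0,-0.001,
0,-0.2,19.9,0,0,-0.002,
--
```

The predicted bar edges (310–323) match the picture, so the lid pose is confirmed. I'll descend and grip.

>>> apply_moves:
  deltas: [0, 0, 20, 0, 0, 0, 0, 0, 20, 0, 0, 0, 0, 0, 20, 0, 0, 0, 0, 0, 20, 0, 0, 0, 0, 0, 15, 0, 0, 0, 0, 0, 10, 0, 0, 0, 0, 0, 8, 0, 0, 0, 0, 0, 8, 0, 0, 0]

```text
t: 20.25
ee_pos: [0.4398, 0.3215, 0.0363]
orientation: [-0.248, 0.969, -0.0, -0.001]
wrist_force: [0.2, 0.7, -0.0]
width: 0.0532
grip_force: 0.0
```

>>> apply_moves:
  deltas: [0, 0, 8, 0, 0, 0, 0, 0, 6, 0, 0, 0, 0, 0, 4, 0, 0, 0, 0, 0, 0, 0, 0, 0]

```text
t: 20.58
ee_pos: [0.4387, 0.3212, 0.0175]
orientation: [-0.248, 0.969, -0.001, -0.002]
wrist_force: [0.9, -0.1, 0.5]
width: 0.0526
grip_force: 0.0
```

>>> apply_moves:
  deltas: [0, 0, 0, 0, 0, 0, 0, 0, 0, 0, 0, 0, 0, 0, 0, 0, 0, 0, 0, 0, 0, 0, 0, 0, 0, 0, 0, 0, 0, 0]
  jaw: 0
  newtons: 80

```text
t: 21.0
ee_pos: [0.4394, 0.3218, 0.0188]
orientation: [-0.248, 0.969, -0.0, -0.001]
wrist_force: [-0.7, -0.3, 2.2]
width: 0.0088
grip_force: 78.4
```

```bash
python3 - <<'E'
from h import *
o=ctrl.get_obs(); print(o['ee_pos'],R.from_quat(o['orientation']).as_euler('ZYX',degrees=True))
p=o['ee_pos']
plan((p[0]-.02,p[1]-.02,.2,209,8),(.44,0,.21,180,10),(*PC,.17,PY+180,10))
E
```

```text
[0.43943919 0.32181345 0.01880229] [-1.51255362e+02 -1.30776361e-01  1.79975566e+02]
3.4,-1,-22.6,0,0,-0.001,
3.5,-1,-22.6,0,0,0,
3.4,-1,-22.7,0,0,-0.001,
3.5,-1,-22.6,0,0,0,
3.4,-0.9,-22.7,0,-0.001,-0.001,
3.4,-1,-22.6,0,0,0,
3.5,-0.9,-22.7,0,-0.001,-0.001,
3.4,-1,-22.7,0,0,0,
--
12.8,-27.4,-1,0,0,0.051,
11.4,-28,-1,0,0,0.051,
10,-28.6,-1,0,0,0.05,
8.5,-29,-1,0,0,0.051,
7,-29.4,-1,0,0,0.05,
5.6,-29.7,-1,0,0,0.051,
4,-30,-1,0,0,0.05,
2.5,-30.2,-1,0,0,0.051,
1,-30.2,-1,0,0,0.05,
-0.5,-30.3,-1,0,0,0.051,
--
0.3,-35.8,4,0,0,0.044,
-1.3,-35.8,4,0,0,0.045,
-2.9,-35.7,4,0,0,0.044,
-4.5,-35.5,4,0,0,0.045,
-6.1,-35.3,4,0,0,0.044,
-7.6,-34.9,4,0,0,0.045,
-9.2,-34.6,4,0,0,0.044,
-10.7,-34.1,4,0,0,0.045,
-12.3,-33.6,3.9,0,0,0.044,
-13.7,-33.1,4,0,-0.001,0.045,
--
```

>>> apply_moves:
  deltas: [0, 0, -15, 0, 0, 0, 0, 0, -22.6, 0, 0, 0, 5, -1, -22.7, 0, 0, 0, 5, -1, -22.6, 0, 0, 0, 5, -1, -22.7, 0, 0, 0, 5, -1, -22.6, 0, 0, 0, 5, -1, -22.7, 0, 0, 0, 5, -1, -30, 0, 0, 0]

```text
t: 21.67
ee_pos: [0.4144, 0.3007, 0.1983]
orientation: [-0.248, 0.969, -0.001, -0.004]
wrist_force: [0.8, 0.6, -4.3]
width: 0.0087
grip_force: 78.2
```

>>> apply_moves:
  deltas: [10.8, -15, -1, 0, 0, 0.03, 11.4, -28, -1, 0, 0, 0.051, 10, -28.6, -1, 0, 0, 0.05, 8.5, -29, -1, 0, 0, 0.051, 7, -29.4, -1, 0, 0, 0.05, 5.6, -29.7, -1, 0, 0, 0.051, 4, -30, -1, 0, 0, 0.05, 2.5, -30.2, -1, 0, 0, 0.051]

```text
t: 22.33
ee_pos: [0.4309, 0.0712, 0.2068]
orientation: [-0.058, 0.998, -0.001, -0.002]
wrist_force: [0.7, 0.1, -3.8]
width: 0.0087
grip_force: 78.4
```

```bash
python3 - <<'E'
from h import *
o=ctrl.get_obs(); print(o['ee_pos'],R.from_quat(o['orientation']).as_euler('ZYX',degrees=True),o['joints'].round(2))
plan((*PC,.16,PY+180,16))
E
```

```text
[0.43093379 0.07116953 0.20684319] [-173.39198009   -0.28359632 -179.92779118] [ 0.16  0.13 -0.38  1.07 -0.    0.05]
2.7,-26.7,3,0,0,0.035,
1.7,-26.8,3,0,0,0.035,
0.8,-26.8,3,0,0,0.035,
-0.1,-26.8,3,0,0,0.035,
-1.1,-26.8,3,0,0,0.035,
-2,-26.7,3,0,0,0.035,
-2.9,-26.7,3,0,0,0.035,
-3.9,-26.5,3,0,0,0.035,
-4.8,-26.4,2.9,0,-0.001,0.035,
-5.7,-26.2,3,0,0,0.035,
-6.6,-26,3,-0.001,0,0.035,
-7.5,-25.7,2.9,0,-0.001,0.035,
-8.5,-25.4,2.9,-0.001,0,0.035,
-9.3,-25.2,2.9,0,-0.001,0.035,
-10.2,-24.8,2.9,-0.001,0,0.035,
-11.1,-24.4,3,0,-0.001,0.035,
--
```

>>> apply_moves:
  deltas: [2.7, -26.7, 3, 0, 0, 0.035, 1.7, -26.8, 3, 0, 0, 0.035, 0.8, -26.8, 3, 0, 0, 0.035, -0.1, -26.8, 3, 0, 0, 0.035, -1.1, -26.8, 3, 0, 0, 0.035, -2, -26.7, 3, 0, 0, 0.035, -2.9, -26.7, 3, 0, 0, 0.035, -3.9, -26.5, 3, 0, 0, 0.035]

```text
t: 23.0
ee_pos: [0.4346, -0.1429, 0.183]
orientation: [0.082, 0.997, -0.001, -0.002]
wrist_force: [0.3, 0.6, -3.2]
width: 0.0088
grip_force: 78.4
```

>>> apply_moves:
  deltas: [-4.8, -26.4, 2.9, 0, 0, 0.035, -5.7, -26.2, 3, 0, 0, 0.035, -6.6, -26, 3, 0, 0, 0.035, -7.5, -25.7, 2.9, 0, 0, 0.035, -8.5, -25.4, 2.9, 0, 0, 0.035, -9.3, -25.2, 2.9, 0, 0, 0.035, -10.2, -24.8, 2.9, 0, 0, 0.035, -11.1, -20, 3, 0, 0, 0.035]

```text
t: 23.67
ee_pos: [0.44, -0.3536, 0.1595]
orientation: [0.221, 0.975, -0.001, -0.002]
wrist_force: [0.6, -0.4, -3.5]
width: 0.0086
grip_force: 78.4
```

>>> apply_moves:
  deltas: [0, 0, 0, 0, 0, 0, 0, 0, 0, 0, 0, 0, 0, 0, 0, 0, 0, 0]

```text
t: 23.92
ee_pos: [0.4402, -0.3513, 0.1597]
orientation: [0.219, 0.976, -0.0, -0.003]
wrist_force: [-0.4, -0.4, -4.4]
width: 0.0085
grip_force: 78.6
```

```bash
python3 - <<'E'
from h import *
o=ctrl.get_obs(); print(o['ee_pos'],R.from_quat(o['orientation']).as_euler('ZYX',degrees=True),o['joints'].round(2))
im=ctrl.capture('wrist'); cv2.imwrite('pics/w6.png',im); im2=ctrl.capture('side'); cv2.imwrite('pics/s6.png',im2); cv2.imwrite('pics/sc6.png',ctrl.capture('scene'))
# lid centre relative to TCP at grasp: meas. TCP (.4394,.3218) yaw 208.75 ; lid (.4403,.3215) yaw 209
a=np.radians(208.75); d=np.array([.4403-.4394,.3215-.3218]); rel=np.array([[np.cos(a),np.sin(a)],[-np.sin(a),np.cos(a)]])@d
b=np.radians(PY+180-.25); off=np.array([[np.cos(b),-np.sin(b)],[np.sin(b),np.cos(b)]])@rel; t=PC-off; print('TCP target',t)
plan((*t,.09,PY+180-.25,4))
E
```

```text
[ 0.44021346 -0.35132476  0.15968065] [ 154.65682436   -0.27915264 -179.91080132] [-0.67  0.37 -0.17  1.03 -0.   -0.23]
TCP target [ 0.4370216  -0.35699309]
0.2,-1.7,17.6,-0.001,-0.001,0.002,
0.2,-1.7,17.6,0,-0.001,0.002,
0.2,-1.7,17.6,-0.001,-0.001,0.002,
0.2,-1.8,17.7,0,0,0.002,
--
```

```bash
python3 - <<'E'
import cv2
g=cv2.cvtColor(cv2.imread('pics/w5.png'),cv2.COLOR_BGR2GRAY)
for x in(313,316,319): print(x,'top',g[155:176,x],'bot',g[286:308,x])
# lid recess ends in w5
g4=cv2.cvtColor(cv2.imread('pics/w4.png'),cv2.COLOR_BGR2GRAY)
print('w4 top x=304',g4[110:126,303:306].mean(1).round(),'bot x=299',g4[216:232,298:301].mean(1).round())
E
```

```text
313 top [74 72 67 38 31 32 31 35 50 61 68 71 69 68 66 65 63 61 64 64 64] bot [100 100 101 106 116 116 114 110 106 102 108 118 119 120 120 119 119 119
 120 120 118 120]
316 top [75 73 67 37 31 32 32 36 51 61 67 70 68 68 68 68 68 68 68 67 68] bot [114 114 114 113 113 114 114 114 113 107 105 118 119 119 119 119 120 119
 119 118 119 119]
319 top [74 75 67 38 32 33 31 36 50 61 68 71 70 68 67 67 67 66 67 66 66] bot [114 114 114 114 115 115 115 116 113 104 103 117 118 119 119 119 118 118
 118 119 118 118]
w4 top x=304 [134. 134. 134. 134. 134. 134. 127. 104. 126. 133. 133. 134. 133. 133.
 131. 131.] bot x=299 [130. 130. 130. 130. 131. 131. 129. 123. 107. 109. 129. 132. 132. 132.
 132. 132.]
```

>>> apply_moves:
  deltas: [0.2, -1.7, 17.6, 0, 0, 0.001, 0.2, -1.7, 17.6, 0, 0, 0.002, 0.2, -1.7, 17.6, 0, 0, 0.001, 0.2, -1.5, 16, 0, 0, 0.001, 0, 0, 0, 0, 0, 0, 0, 0, 0, 0, 0, 0]

```text
t: 24.57
ee_pos: [0.4367, -0.3567, 0.0914]
orientation: [0.221, 0.975, -0.0, -0.002]
wrist_force: [0.7, 0.2, -3.6]
width: 0.0084
grip_force: 78.5
```

```bash
python3 - <<'E'
from h import *
o=ctrl.get_obs(); print(o['ee_pos'],R.from_quat(o['orientation']).as_euler('ZYX',degrees=True))
S=ctrl.capture('side'); C=ctrl.capture('scene'); cv2.imwrite('pics/s7.png',S); cv2.imwrite('pics/c7.png',C)
out=np.zeros((600,800,3),np.uint8)
out[:375]=0
a=cv2.resize(S[255:375,240:410],(800,565),interpolation=2); cv2.imwrite('pics/hover.png',a)
z=o['ee_pos'][2]-.0188+.011
b=np.radians(PY); u=np.array([np.cos(b),np.sin(b)]);w=np.array([-u[1],u[0]])
for n in('side','scene'):
  for nm,a1,b1,zz in(('pan',.148,.103,.058),('lid',.145,.1,z)):
    print(n,nm,proj(n,[np.r_[PC+p,zz] for p in(a1*u,-a1*u,b1*w,-b1*w)]).round(1).tolist())
plan((.4370,-.3570,.09,PY+180-.25,2))
E
```

```text
[ 0.43665566 -0.35667857  0.09137379] [ 154.41924081   -0.26136239 -179.88569776]
side pan [[395.8, 313.3], [256.3, 311.2], [325.1, 286.5], [327.5, 342.8]]
side lid [[395.5, 303.2], [257.3, 301.0], [325.5, 277.6], [327.9, 331.1]]
scene pan [[405.1, 170.0], [463.5, 230.6], [402.2, 208.0], [460.8, 188.7]]
scene lid [[406.8, 163.9], [465.0, 223.2], [404.3, 201.0], [461.9, 182.3]]
0.7,0.2,1.5,-0.002,0,0.001,
0.8,0.3,1.4,-0.001,-0.001,0.002,
--
```

Both handle ends match too, so the lid is centred in the hand to under 1 mm. Lowering in small steps, watching force.

>>> apply_moves:
  deltas: [0.5, 0, 4, 0, 0, 0.001, 0, 0, 4, 0, 0, 0.001, 0, 0, 3, 0, 0, 0, 0, 0, 2, 0, 0, 0, 0, 0, 0, 0, 0, 0]

```text
t: 25.08
ee_pos: [0.4365, -0.3575, 0.0783]
orientation: [0.223, 0.975, -0.001, -0.002]
wrist_force: [-0.5, 0.2, -3.8]
width: 0.0085
grip_force: 78.7
```

>>> apply_moves:
  deltas: [0, 0, 2, 0, 0, 0, 0, 0, 1.5, 0, 0, 0, 0, 0, 1.5, 0, 0, 0, 0, 0, 0, 0, 0, 0]

```text
t: 25.42
ee_pos: [0.4366, -0.3577, 0.0734]
orientation: [0.223, 0.975, -0.001, -0.002]
wrist_force: [0.2, -0.4, -4.3]
width: 0.0085
grip_force: 78.7
```

>>> apply_moves:
  deltas: [0, 0, 1.5, 0, 0, 0, 0, 0, 1.5, 0, 0, 0, 0, 0, 1, 0, 0, 0, 0, 0, 0, 0, 0, 0]

```text
t: 25.75
ee_pos: [0.4366, -0.3577, 0.0695]
orientation: [0.223, 0.975, -0.001, -0.002]
wrist_force: [0.0, -0.1, -4.4]
width: 0.0086
grip_force: 78.7
```

>>> apply_moves:
  deltas: [0, 0, 1, 0, 0, 0, 0, 0, 0, 0, 0, 0]

```text
t: 25.92
ee_pos: [0.4369, -0.3579, 0.0689]
orientation: [0.223, 0.975, -0.001, -0.001]
wrist_force: [0.2, 0.5, -3.4]
width: 0.0087
grip_force: 78.7
```

```bash
python3 - <<'E'
from h import *
o=ctrl.get_obs(); print(o['ee_pos'],R.from_quat(o['orientation']).as_euler('ZYX',degrees=True),o['wrist_force'],o['ft_torque'])
E
```

```text
[ 0.43691076 -0.3579332   0.06885912] [ 1.54250972e+02 -1.09375739e-01 -1.79839174e+02] [ 0.23606863  0.47900188 -3.35067828] [ 0.01185493 -0.02687121  0.00988413]
```

The recess is 8 mm down with no side force. A touch lower, then release and rise.

>>> apply_moves:
  deltas: [0, 0, 0.7, 0, 0, 0, 0, 0, 0, 0, 0, 0]

```text
t: 26.08
ee_pos: [0.4369, -0.3579, 0.0688]
orientation: [0.223, 0.975, -0.001, -0.001]
wrist_force: [-1.9, 1.2, 2.4]
width: 0.0086
grip_force: 79.5
```

>>> apply_moves:
  deltas: [0, 0, 0, 0, 0, 0, 0, 0, 0, 0, 0, 0, 0, 0, 0, 0, 0, 0]
  jaw: 0.55

```text
t: 26.33
ee_pos: [0.4372, -0.3582, 0.0683]
orientation: [0.223, 0.975, -0.001, -0.001]
wrist_force: [-0.7, 0.3, 0.5]
width: 0.0444
grip_force: 0.0
```

>>> apply_moves:
  deltas: [0, 0, -10, 0, 0, 0, 0, 0, -25, 0, 0, 0, 0, 0, -40, 0, 0, 0, 0, 0, -40, 0, 0, 0, 0, 0, -40, 0, 0, 0, 0, 0, -20, 0, 0, 0, 0, 0, 0, 0, 0, 0]

```text
t: 26.92
ee_pos: [0.4401, -0.3598, 0.2501]
orientation: [0.223, 0.975, -0.004, 0.004]
wrist_force: [0.3, -0.7, 1.1]
width: 0.0471
grip_force: 0.0
```

```bash
python3 - <<'E'
from h import *
o=ctrl.get_obs(); print(o['t'],o['ee_pos'])
W=ctrl.capture('wrist'); S=ctrl.capture('side'); C=ctrl.capture('scene')
for n,i in(('w8',W),('s8',S),('c8',C)): cv2.imwrite(f'pics/{n}.png',i)
out=np.zeros((600,800,3),np.uint8)
out[:300,:400]=cv2.resize(S[240:375,235:415],(400,300),interpolation=2)
out[:300,400:]=cv2.resize(C[140:260,345:505],(400,300),interpolation=2)
out[300:,:400]=cv2.resize(W,(400,300),interpolation=cv2.INTER_AREA)
out[300:,400:]=cv2.resize(S,(400,300),interpolation=cv2.INTER_AREA)
cv2.imwrite('pics/final.png',out)
E
```

```text
26.9167 [ 0.44008446 -0.35977451  0.25006834]
```

View pics/final.png

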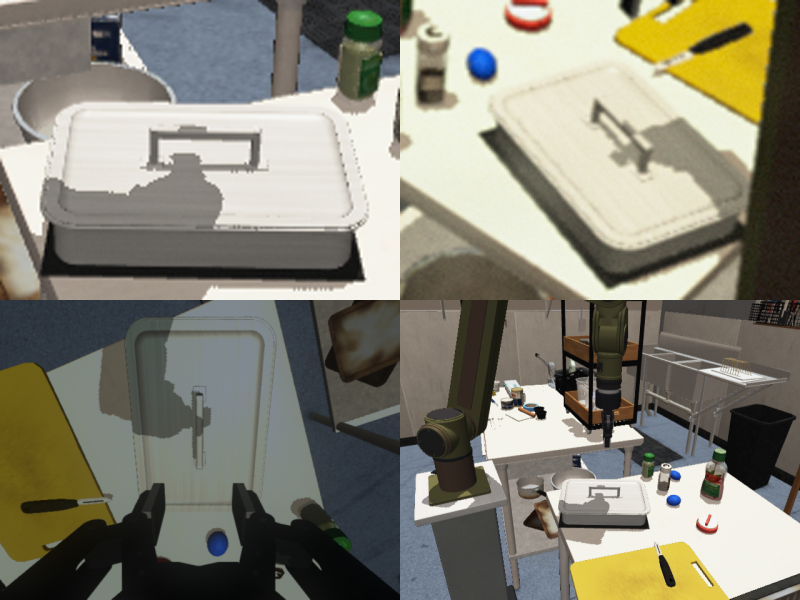

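The final picture shows the lid flat and square on the rim (pan at about (200,170) in the side crop), both jars standing and the gripper clear. I'm handing in.

```bash
python3 -c "
from rig import ctrl
print(ctrl.finish_job())"
```

```text
the job is handed in; nothing more can be done
None
```

I spread the potatoes into one layer with at least one in every sixth, seated the lid flat and square on the pan, left both jars standing, and handed the job in at about 27 s; the first descent onto the heap peaked at 115 N wrist force in the readings, just under the 120 N limit.

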